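Key the lathe spindle and slide its pulley home

TASK

Lay the narrow brass key in the slot of the lathe spindle, then slide the aluminium pulley onto the spindle, flanged end first and its keyway over the key, turning and shifting it by feel rather than forcing it. Push it fully home, so that it drives the brass dust sleeve right back to its stop, and hold it there with a push of about 17 N for one second; never press the pulley or the key with more than 25 N. Let go of the pulley with the key still under it, and leave the wide key and everything else where they are.

Things in the scene. Friction and masses are not known exactly. Their poses are not given: they have to be found in the camera images.
- headstock: Fixed green lathe headstock, 165 mm tall; origin on the table under home, x as home's x. The casting (90 mm wide, rounded top 45 mm above the spindle axis) lies beyond x = -35 mm; below the sticking-out spindle is only a 16 mm high, 120 mm wide foot ending at x = 0.
- home (a point): Point on the spindle's axis, 120 mm above the table. x points along the axis, out of the headstock to the spindle's free nose; z up. The level steel spindle is 28 mm in diameter; its nose ends at x = +60 mm, 1.5 mm less in radius over the last 2.5 mm. x = 0 is where the pulley's flanged face lies when fully home: the sleeve, pushed right back, stops it there.
- slot (a point): Middle of the flat floor of the spindle's key slot: 32 mm long (home's x = 15 to 47 mm), 9 mm wide, both ends closed, floor 6 mm and edges about 13 mm from the axis. x points out along the spindle, z out of the slot, y across. The spindle is locked, its slot left up to 15 degrees either way from straight up.
- sleeve (a joint): Brass dust sleeve round the spindle's root (39 mm inside, 56 mm outside diameter; clears a seated key). Value = how far (m) its face stands out along home's x; 0 = fully back on its stop, face at home's x = 0. Starts 6 to 11 mm out. Its seal drags: about 7 N slides it (more if fast, some 15 N per m/s), and it stays where left.
- key_mid (a point): Centre of the loose brass key that fits: a bar 30 mm long (x), 8 mm wide (y), 12 mm high (z), 25 g, lying on a 14 mm thick blue-topped board. Seated, its centre is 6 mm above the slot floor and its top 18 mm from the spindle's axis.
- pulley_grip (a point): On the aluminium pulley's axis, mid-boss; x along the axis from flange to boss, z through the keyway. Square boss 52 x 52 mm (y, z), x = -16 to +16 mm, gripped across its flat sides y = +-26 mm. Round flange 72 mm across, x = -32 (end face) to -16 mm. Fully home: at home's x = +32 mm, axes as the slot's.
- pulley: The same pulley, 0.2 to 0.45 kg, 48 mm long; origin on its axis, 8 mm to the flange side of pulley_grip. Bore 30 mm, right through, with a keyway at +z, 9 mm wide, reaching 19.5 mm from the axis; a red line along the boss marks it. It lies level on a low wooden cradle, axis 56 mm above the table.
- wide_key_mid (a point): Centre of the wrong key, dark steel, 30 x 13 x 12 mm, too wide for the slot, lying on the same board. Leave it.
- faceplate: Bystander: dark steel ring 110 mm in diameter, 14 mm thick, lying flat; origin at the centre of its underside.
- spanner: Bystander: steel spanner, 160 mm, lying along its x.
- driver: Bystander: screwdriver with orange handle, 200 mm, lying along its x.
- screw_jar: Bystander: glass jar 64 mm in diameter, 85 mm tall; origin at the centre of its underside.
- blank: Bystander: turned wooden bowl blank 100 mm in diameter, 60 mm tall; origin at the centre of its underside.
- mallet: Bystander: hammer, 260 mm, lying along its x.
There are look-alikes about, which are no part of the job. Leave any orange look-alike of the headstock alone.

How it is judged:
By the outcome, as a careful person would: the job done as asked, in the order asked, and still so for the second after the job is handed in, with the robot touching nothing.
It also fails if it takes over 72 s, if anything falls off the work surface, if the arm or the gripper's body presses on something with over 40 N, if the wrist force passes 120 N, or if a joint passes its speed limit or range.

ROBOT

A 6-joint arm with a two-finger parallel gripper is mounted at the origin on the work surface. World frame = base frame: x ahead of the robot, y to its left, z up, the work surface at z = 0. Lengths are in m, angles in rad, forces in N, time in s.
With the tool pointing down it reaches from about 0.4 to 0.925 m from the base axis. Payload 3.4 kg.
Tool frame: the origin (TCP) lies midway between the tips of the shut fingers; the grasp point (between the pads) lies r.grip_point_offset behind it (r.grip_point_offset is the distance from the TCP to the grasp point, in m); z points along the fingers, y is the direction in which the jaws open and shut (so a half turn about z gives the same grasp; the last joint's range is limited). The gripper opens to 85 mm and grips with 20 to 120 N. Pads are 22 mm wide; open, the fingers measure 114 mm over their backs; the gripper's body (76 mm by 85 mm) begins 54 mm behind the grasp point. The pads swing forward as they close: fully open they stand 13 mm farther back than shut.
Start: joints at [1.129, 0.307, 1.506, -0, 1.328, -0.073], TCP at [0.207, 0.536, 0.208] pointing down, gripper open.
Joint ranges: [-3.12, 3.12], [-1.05, 2.28], [0.14, 2.33], [-1.42, 4.57], [0.1, 2.73], [-2.68, 2.68]. Speed limits (rad/s): [2.57, 2.57, 3.14, 3.14, 3.14, 3.14].

INTERFACE

Orientations are given as a unit quaternion [w, x, y, z].
In Python, from cell import r, imaging gives the robot as it stands.
- The arm moves only by the tool apply_moves, never from a script. Its argument "increments" is text: rows parted by semicolons, each of 5 numbers parted by spaces: the finger opening in cm, from 0 to 8.54, then the shift along the tool's x, y, z in cm, then the turn about the tool's z in rad. A call has 1 to 8 rows; each row shifts and turns the commanded pose from where the row before left it, along the tool's axes as they then stand; what a row does not reach is not made up. A row lasts 1/8 s, in which the tool goes at most 62.5 mm and 10.7 degrees, less where a joint would pass 70% of its speed; a pose out of reach is approached as far as the arm can. A call with a gripper value outside its range is refused whole. The fingers move at their own pace and stop on an object; the grip force is fixed at half the most. Time passes only in rows, so rows that do not move let the fingers close. It gives the time, the measured TCP pose, the force and the opening at its end, in the units of the state.
- r.state(): the state, without advancing time (a new reading comes with each control period).
- imaging.get_image(name): name is "side" or "top"; returns a dict with "img" (384x512x3 uint8, blue, green, red), "range_z" (384x512 float32, m along the optical axis (not along the pixel's ray), 0 where there is no reading), "fx", "fy", "cx", "cy" (pixels), "R" (3x3) and "t" (3): a world point X has camera coordinates R X + t. Camera axes: x right, y down, z forward; pixel columns grow to the right and rows downward; lengths in m; the calibration is good to about 2 mm. A picture is of the moment at which its call begins.
- r.hand_in(): hands the job in, once; it reports no verdict.
The state is a dict: "time": time; "joint_pos": joint angles; "joint_vel": joint speeds; "joint_torque": joint torques, N m; "tcp_pos": TCP position; "orientation": TCP orientation; "ft_force": force on the tool from outside, world axes, zero at the start; "wrist_torque": the same for the moment, N m; "width": finger opening in m.
Only numpy, scipy, OpenCV 4.12 (cv2) and the standard library are available. Lean on these libraries where they do the work, as an engineer would, in place of code of your own. Each camera call takes 0.05 s, during which the arm holds its last target.

## Working session

There is one attempt and no reset: what is moved stays moved. The work goes in short steps, Python scripts to look and compute and a tool call to move; the robot and the scene stay as the last step left them, time stands still between calls to the robot, and variables do not carry over. Pictures are saved under pics/ and viewed, and the job is handed in when it is done.

Besides the shell and the picture viewer there is one more tool, called after ">>>" in YAML: its name, and indented under it one key for each argument. apply_moves: Moves the arm, as the interface text tells. Its arguments: {"type":"object","properties":{"increments":{"type":"string"}},"required":["increments"]}

```bash
ls; mkdir -p pics; python3 - <<'E'
from cell import r, imaging
import cv2,numpy as np,pickle
print(r.state(), r.grip_point_offset)
for n in ("side","top"):
    d=imaging.get_image(n); cv2.imwrite(f"pics/{n}0.png",d["img"]); pickle.dump(d,open(f"{n}0.pkl","wb"))
    print(n,d["fx"],d["fy"],d["cx"],d["cy"],d["R"],d["t"])
E
```

```text
pics
{'time': 0.0, 'joint_pos': array([ 1.12848488e+00,  3.07577089e-01,  1.50769523e+00,  2.92891917e-05,
        1.32841778e+00, -7.34817431e-02]), 'joint_vel': array([-1.05015679e-03, -3.67248610e-04, -1.00527434e-04,  1.45154495e-03,
        3.27939965e-05,  2.82448872e-04]), 'joint_torque': array([-1.16937448e-03, -4.57556319e+01, -2.51910549e+01, -4.10507882e-04,
        1.32978684e-02, -5.78068648e-05]), 'tcp_pos': array([0.20697565, 0.53563701, 0.20727053]), 'orientation': array([-2.81216704e-04,  1.83374708e-01,  9.83042530e-01, -1.01041515e-03]), 'ft_force': array([0.89451541, 0.63873528, 0.05155768]), 'wrist_torque': array([ 0.01121612,  0.04163241, -0.00748948]), 'width': 0.08554720326314487} 0.0187
side 454.8925056183918 454.8925056183918 260.3659264384607 187.96217925614198 [[ 0.72798893 -0.68540506  0.01587523]
 [-0.38029731 -0.42297502 -0.82247559]
 [ 0.57044376  0.59271581 -0.56857883]] [-0.4231893   0.26682274  1.18422781]
top 361.4604302432776 361.4604302432776 259.04676834543864 195.67661177591637 [[-0.02588971 -0.99958245 -0.0128314 ]
 [-0.99768211  0.02664425 -0.06261383]
 [ 0.06292957  0.01118061 -0.99795534]] [-0.02916064  0.53130228  1.30255264]
```

View pics/side0.png

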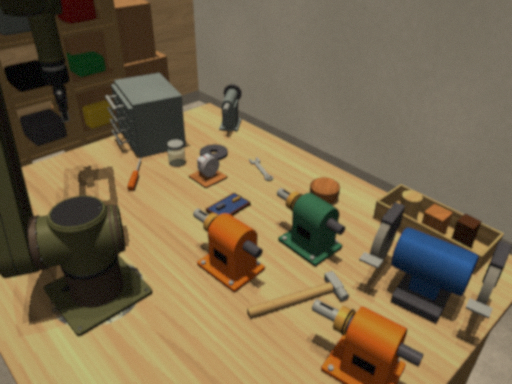

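View pics/top0.png

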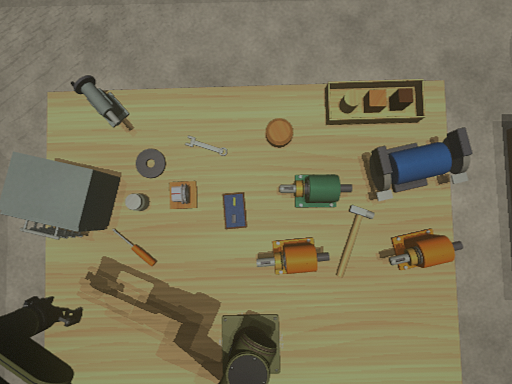

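```bash
cat > h.py <<'E'
import numpy as np,cv2,pickle
def load(n): return pickle.load(open(n+".pkl","rb"))
def grab(n,tag):
    from cell import imaging
    d=imaging.get_image(n); pickle.dump(d,open(tag+".pkl","wb")); return d
def crop(d,u0,v0,u1,v1,s,out):
    cv2.imwrite(out,cv2.resize(d["img"][v0:v1,u0:u1],None,fx=s,fy=s,interpolation=cv2.INTER_CUBIC))
def ray(d,u,v):
    R=d["R"];c=-R.T@d["t"];w=R.T@np.array([(u-d["cx"])/d["fx"],(v-d["cy"])/d["fy"],1.]);return c,w
def onz(d,u,v,z):
    c,w=ray(d,u,v);return c+w*(z-c[2])/w[2]
def pt(d,u,v):
    c,w=ray(d,u,v);return c+w*d["range_z"][int(round(v)),int(round(u))]
def cloud(d):
    z=d["range_z"];v,u=np.indices(z.shape)
    p=np.stack([(u-d["cx"])/d["fx"],(v-d["cy"])/d["fy"],np.ones_like(z)],-1)*z[...,None]
    return (p-d["t"])@d["R"]
def proj(d,X):
    p=d["R"]@np.array(X)+d["t"];return d["fx"]*p[0]/p[2]+d["cx"],d["fy"]*p[1]/p[2]+d["cy"]
E
python3 - <<'E'
from h import *
s=load("side0");t=load("top0")
a=cv2.resize(s["img"][180:270,265:355],None,fx=4.4,fy=4.4,interpolation=cv2.INTER_CUBIC)
b=cv2.resize(t["img"][160:220,270:360],None,fx=4.4,fy=4.4,interpolation=cv2.INTER_CUBIC)
b=cv2.copyMakeBorder(b,0,a.shape[0]-b.shape[0],0,0,cv2.BORDER_CONSTANT)
cv2.imwrite("pics/hs.png",np.hstack([a,b]))
a=cv2.resize(s["img"][140:220,180:260],None,fx=4.9,fy=4.9,interpolation=cv2.INTER_CUBIC)
b=cv2.resize(t["img"][170:240,160:250],None,fx=4.4,fy=4.4,interpolation=cv2.INTER_CUBIC)
b=cv2.copyMakeBorder(b,0,a.shape[0]-b.shape[0],0,0,cv2.BORDER_CONSTANT)
cv2.imwrite("pics/pk.png",np.hstack([a,b]))
E
```

```text
(no output)
```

View pics/hs.png

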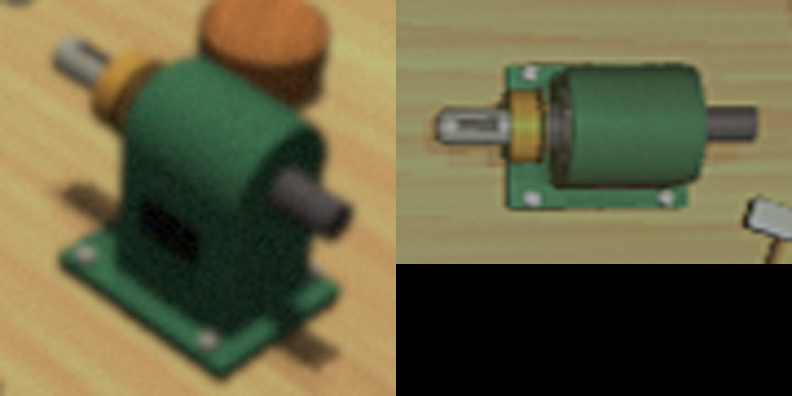

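View pics/pk.png

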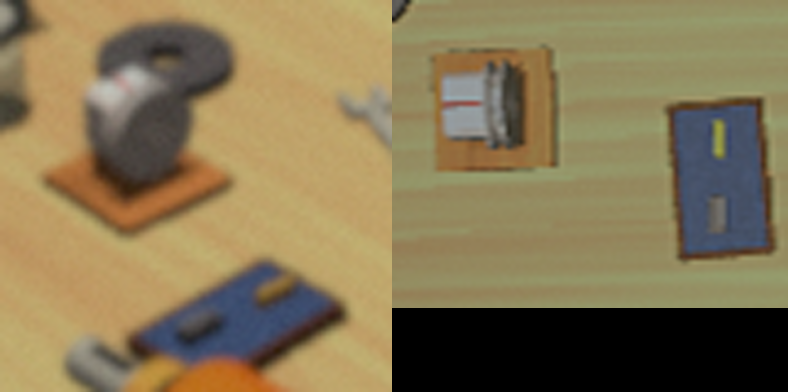

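```bash
python3 - <<'E'
from h import *
s=load("side0");t=load("top0")
for d in (s,t): print("cam",-d["R"].T@d["t"])
for d,n in((s,"side"),(t,"top")):
    P=cloud(d); hsv=cv2.cvtColor(d["img"],cv2.COLOR_BGR2HSV)
    g=cv2.inRange(hsv,(55,80,20),(90,255,255))
    nn,l,st,c=cv2.connectedComponentsWithStats(g)
    for i in range(1,nn):
        if st[i,4]>60: print(n,"green",st[i],c[i])
    if n=="top":
        sel=(P[...,2]>.1)&(l>0); 
# table z check
P=cloud(t); print("table",np.median(P[250:270,110:200,2]), np.median(P[140:160,300:330,2]))
# spindle region top
sub=P[178:200,276:312]
np.set_printoptions(linewidth=250,precision=0,suppress=True)
print(sub[:,:,2]*1000)
E
python3 - <<'E'
from h import *
t=load("top0")
crop(t,272,170,332,206,13,"pics/sp.png")
E
```

```text
cam [-0.26598627 -0.87910728  0.89950028]
cam [ 0.44734675 -0.05786794  1.33278206]
side green [ 68  52  37  24 655] [86.07328244 63.30992366]
side green [ 280  194   61   71 2331] [312.31317031 228.55641356]
top green [310 176  30  24 564] [324.37588652 187.78191489]
top green [295 197  35  10 177] [308.84180791 202.97175141]
table 0.0015696130006225156 -6.362464740815222e-05
[[   1.   -3.   -2.    0.   -2.    0.   -1.    1.   -2.   -0.    1.    6.    1.    1.    2.    1.    6.   -1.   -2.   14.   13.   15.   19.   17.   10.   15.   18.   11.   14.   17.   58.   91.  119. 1333.  156.  159.]
 [   5.   -2.   -3.   -1.    3.   -4.    0.   -0.   -4.   -3.   -0.    2.   -3.    2.   -1.   -2.   -3.    2.   -1.   16.   20.   13.   10. 1333.   16.   13.   15.   15.   14.   24.   63.   94.  123.  145.  154.  151.]
 [  -1.   -1.    2.   -1.   -4.   -1.   -1.   -3.    3.   -1.    3.    0.   -1.   -4.   -0.   -6.   -0.   -1.   -1.   11.  126.  132.  127.  129.  127.  130.  132.  133.   16.   35.   62.   94.  138.  148.  159.  161.]
 [   1.   -6.   -1.    3.   -2.    1.   -0.    6.   -3.    0.  
[... 3398 characters left out ...]
  26.   51.   82.  129.  139.  154.  155.]
 [   3.   -2.    1.    1.   -3.    2.    1.    0.   -4.    0.   -3.    2.   -2.    5.   -2.   -3.   -1.    1.    0.   14.   17.   10.   19.   16.   19.   19.   16.   16.   20.   25.   54.   86.  110.  139.  145.  147.]
 [   4.    2.    1.   -2.    4.    0.   -2. 1333.    1.   -4.   -2.   -2.    2.    5.    1.    2.    2.    6.    4.    9.   11.   17.   12.   18.   14.   18.   19.   19.   17.   25.   60.   88.  111.  137.  145.  149.]
 [   0.    1.   -3.    1.   -0.    1.   -1.    1.    1.    1.   -6.    2.   -3.   -5.   -0.    1.   -3.   -2.    3.    7.   23.   13.   19.   15.   16.   21.   20.   14.   17.   23.   53.   85.  109.  136.  140.  141.]]
```

View pics/sp.png

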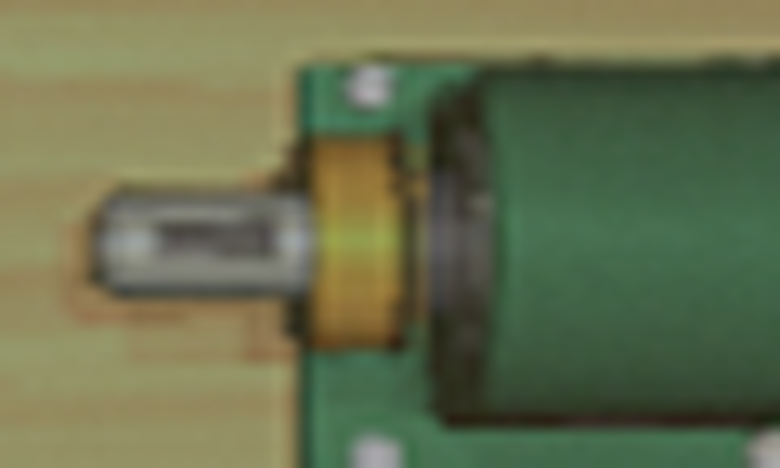

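```bash
cat >> h.py <<'E'
def avg(n,k,tag):
    from cell import imaging
    ds=[imaging.get_image(n) for _ in range(k)]
    d=dict(ds[0]); d["img"]=np.mean([x["img"].astype(np.float32) for x in ds],0).round().astype(np.uint8)
    z=np.array([x["range_z"] for x in ds]);z=np.where(z>0,z,np.nan);import warnings
    with warnings.catch_warnings():
        warnings.simplefilter("ignore"); d["range_z"]=np.nan_to_num(np.nanmedian(z,0))
    d["std"]=np.nanmean(np.nanstd(z[:,100:200,150:350],0))
    pickle.dump(d,open(tag+".pkl","wb"));return d
E
python3 - <<'E'
from h import *
t=avg("top",14,"topA");s=avg("side",14,"sideA");print(t["std"],s["std"])
np.set_printoptions(linewidth=250,precision=1,suppress=True)
P=cloud(t)
print(P[183:194,279:297,2]*1000)
print(P[178:200,286,:]*1000)
for nm,d in (("t",t),("s",s)):
    a=d["img"]; b=a[176:204,272:332] if nm=="t" else a[184:214,270:310]
    cv2.imwrite(f"pics/{nm}A.png",cv2.resize(b,None,fx=13 if nm=="t" else 18,fy=13 if nm=="t" else 18,interpolation=cv2.INTER_CUBIC))
E
```

```text
0.0025898926 0.0060970364
[[ -0.6  -0.    0.7  -0.4  -0.    0.9  -0.3   0.8   2.3  -1.1  -0.   -0.3   0.2   0.    1.1  -2.3  15.5 136.6]
 [  1.1   0.    0.9   0.6  -1.3   0.4  -0.3   0.2 122.8 123.5 123.1 122.4 121.6 122.8 123.  123.  123.9 136.1]
 [ -0.9 127.5 130.4 128.3 130.2 129.7 130.1 130.9 132.  130.  129.6 129.9 128.7 130.6 131.4 130.4 130.4 129.7]
 [ -0.1 130.6 132.5 132.6 131.4 133.1 134.6 131.5 132.6 132.2 132.1 132.6 132.8 133.5 133.  131.3 133.  132.7]
 [  1.1 130.3 134.  131.6 134.5 126.  125.  126.3 127.  126.8 126.  126.1 126.5 126.1 124.9 134.  134.  133.6]
 [ -0.5 129.1 135.9 134.6 135.1 126.3 126.1 126.2 126.  125.6 126.3 127.8 125.6 125.6 125.9 134.6 132.7 133.2]
 [  1.3 127.9 134.5 134.  134.1 126.7 125.2 127.6 127.  126.1 126.9 125.6 126.5 125.4 126.5 133.3 133.2 134. ]
 [  0.4 128.1 131.6 132.1 132.2 132.4 132.  133.1 133.2 132.2 132.7 132.7 132.1 133.6 133.6 133.1 130.  131.1]
 [  3.  127.1 130.4 129.6 130.8 130.7 129.4 131.  131.  130.  129.5 129.1 128.9 128.5 129.7 129.1 128.9 130. ]
 [  1.4  -1.3 125.4 125.7 125.1 125.8 123.9 124.4 124.6 124.6 124.7 124.6 123.1 124.6 123.8 123.8 123.4 122.3]
 [ -0.9  -0.5  -0.6   0.7  -0.3   0.7   0.5   2.1   0.5   0.8   0.3  -0.7  -0.1   0.6  -1.5   1.3  12.6 131.2]]
[[ 594.4 -144.5   -1.4]
 [ 590.5 -144.3    0.2]
 [ 586.8 -144.2    0.3]
 [ 583.2 -144.1   -0.3]
 [ 579.5 -144.    -0.8]
 [ 575.6 -143.8    0.8]
 [ 572.  -143.7    0.2]
 [ 556.4 -135.2  130.9]
 [ 553.  -135.   131.5]
 [ 550.1 -135.3  126.3]
 [ 546.8 -135.2  126.2]
 [ 543.3 -135.   127.6]
 [ 539.5 -134.5  133.1]
 [ 536.3 -134.6  131. ]
 [ 533.5 -134.9  124.4]
 [ 538.5 -142.6    2.1]
 [ 535.  -142.6   -0.6]
 [ 531.1 -142.4    1.4]
 [ 527.5 -142.3    0.9]
 [ 523.8 -142.2    1.1]
 [ 520.2 -142.2   -0.8]
 [ 516.5 -142.    -0.2]]
```

View pics/tA.png

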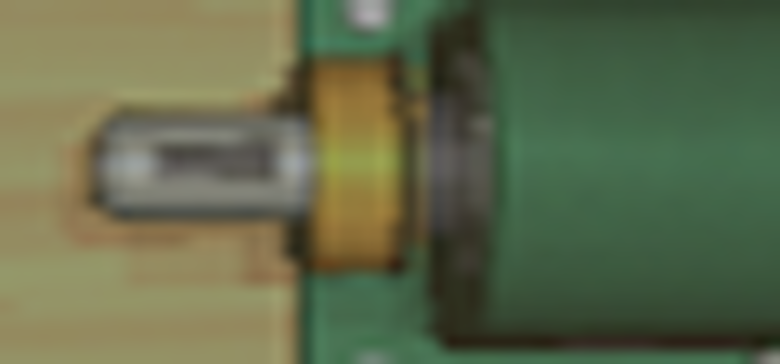

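View pics/sA.png

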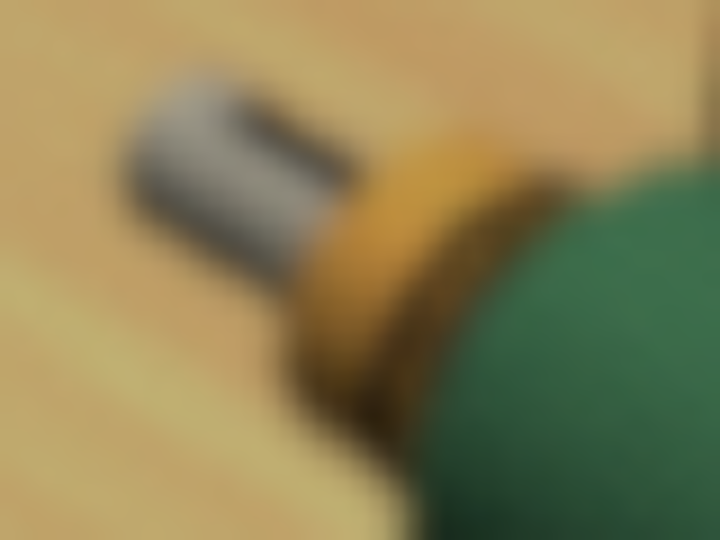

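```bash
python3 - <<'E'
from h import *
from scipy.optimize import least_squares
t=load("topA");P=cloud(t)
reg=np.zeros(P.shape[:2],bool);reg[184:193,280:296]=1
fl=np.zeros_like(reg);fl[187:190,284:294]=1
near=np.zeros_like(reg);near[186:191,282:295]=1
# cylinder
Q=P[reg&~near&(P[...,2]>.118)]
Q2=Q
def f(p):
    ax=p[0]+p[1]*(Q[:,1]+.13); return np.hypot(Q[:,0]-ax,Q[:,2]-p[2]-p[3]*(Q[:,1]+.13))-.014
s=least_squares(f,[.547,0,.12,0],loss="soft_l1",f_scale=.001)
J=s.jac;cov=np.linalg.inv(J.T@J)*np.mean(s.fun**2);print("axis",s.x,np.sqrt(np.diag(cov)),len(Q),np.std(s.fun))
F=P[fl];A=np.c_[F[:,0]-F[:,0].mean(),F[:,1]-F[:,1].mean(),np.ones(len(F))]
c,res,_,_=np.linalg.lstsq(A,F[:,2],rcond=None);sd=np.sqrt(res[0]/len(F)*np.linalg.inv(A.T@A).diagonal())
print("floor slope",np.degrees(c[:2]),np.degrees(sd[:2]),"z",c[2], "mean",F.mean(0))
# pixel extents of slot in gray, averaged over columns
g=cv2.cvtColor(t["img"],cv2.COLOR_BGR2GRAY)
print(g[182:195,280:296]); 
# sleeve
S=P[178:198,296:304]
for cidx in range(294,314): print(cidx,np.round(P[188,cidx]*1000,1),np.round(P[185,cidx]*1000,1))
E
```

```text
axis [ 0.54658924  0.00713873  0.11979277 -0.00735137] [0.00029587 0.01415211 0.00034205 0.01549909] 71 0.0011669821553443485
floor slope [-2.82202263  0.72042247] [2.49443172 0.71704641] z 0.12618965549745825 mean [ 0.54652925 -0.14353656  0.12618966]
[[144 144 144 144 143 143 143 143 143 143 143 145 150 134  75  55]
 [141 146 148 148 148 148 147 146 146 147 141 136 120  84  64  53]
 [125 100 103 106 111 110 111 114 115 116 112 109  93  65  59  55]
 [ 94 100 102 101 101 102 103 103 104 105 105 106 106 105 108  87]
 [105 122 123 123 126 130 129 129 128 129 118 102 102 114 128 112]
 [106 127 137 122  89  78  79  79  85  92  89  84  84 116 142 122]
 [129 147 158 142 103  83  86  86  87  88  89  88  84 127 161 140]
 [127 144 154 139 113 111 114 114 105  93  94  93  89 122 150 127]
 [106 124 133 131 129 130 130 131 130 128 128 128 126 128 133 111]
 [ 95 114 117 117 117 117 117 116 117 116 116 116 116 116 117 103]
 [ 89  72  76  77  79  80  80  80  79  79  78  77  81  83  76  70]
 [124 118 111 112 112 112 111 111 110 111 111 112 115  97  53  53]
 [126 121 115 116 115 115 123 132 131 132 1
[... 324 characters left out ...]

300 [ 543.9 -179.9  145.6] [ 553.8 -180.3  145.8]
301 [ 543.7 -183.   147.7] [ 553.7 -183.5  146.2]
302 [ 543.5 -186.3  148. ] [ 553.6 -186.8  145.7]
303 [ 543.3 -189.4  149.6] [ 553.3 -189.8  148.7]
304 [ 543.3 -192.8  148.3] [ 553.3 -193.2  147.9]
305 [ 544.  -197.2  138.9] [ 554.2 -197.7  136.7]
306 [ 543.9 -200.4  139.4] [ 553.9 -200.8  138.7]
307 [ 543.8 -203.7  139.1] [ 553.9 -204.2  137.9]
308 [ 543.8 -207.1  138.7] [ 553.8 -207.5  137.8]
309 [ 542.7 -208.9  150.3] [ 552.7 -209.4  149. ]
310 [ 541.6 -210.5  163.5] [ 551.4 -210.8  163.1]
311 [ 541.4 -213.5  165.1] [ 551.1 -213.7  165.6]
312 [ 541.4 -216.9  163.7] [ 551.2 -217.3  163.1]
313 [ 541.1 -219.8  165.9] [ 551.  -220.4  164.5]
```

```bash
python3 - <<'E'
from h import *
from scipy.optimize import least_squares
t=load("topA");P=cloud(t)
reg=np.zeros(P.shape[:2],bool);reg[184:193,281:295]=1
near=np.zeros_like(reg);near[186:191,282:295]=1
sets=[(P[reg&~near&(P[...,2]>.118)],.014)]
S=P[179:198,297:304].reshape(-1,3);S=S[(S[:,2]>.122)];sets.append((S,.028))
C=P[172:206,311:336].reshape(-1,3);C=C[(C[:,2]>.125)];sets.append((C,.045))
def f(p):
    o=[]
    for Q,rad in sets:
        dy=Q[:,1]+.2; o.append(np.hypot(Q[:,0]-p[0]-p[1]*dy,Q[:,2]-p[2]-p[3]*dy)-rad)
    return np.concatenate(o)
s=least_squares(f,[.547,0,.12,0],loss="soft_l1",f_scale=.001)
J=s.jac;cov=np.linalg.inv(J.T@J)*np.mean(s.fun**2);print("axis at y=-.2",s.x,np.sqrt(np.diag(cov)),np.std(s.fun))
n=0
for Q,rad in sets: print(len(Q),np.mean(s.fun[n:n+len(Q)]));n+=len(Q)
p=s.x
for y in(-.12,-.14,-.16):
    x=p[0]+p[1]*(y+.2)
    print(y,x,"top",proj(t,[x,y,.1335]),"floor",proj(t,[x,y,.126]),[proj(t,[x+.014*k,y,.12])[1] for k in(-1,1)])
# extents in y
hs=cv2.cvtColor(t["img"],cv2.COLOR_BGR2HSV);g=cv2.inRange(hs,(55,80,20),(90,255,255))
for v in (178,180,198,202,205): 
    u=np.where(g[v,285:350])[0]+285; print(v,u.min(),u.max(),onz(t,u.min()-.5,v,.016))
v,u=np.where(g[:,296:309]); u+=296
print("foot rows",v.min(),v.max(),onz(t,302,v.min()-.5,.016),onz(t,302,v.max()+.5,.016))
E
```

```text
axis at y=-.2 [0.54554989 0.01733848 0.12005419 0.0043672 ] [4.81402760e-05 8.64834607e-04 4.48256109e-05 8.10534242e-04] 0.0006188684655701064
55 -2.749554792602628e-05
119 0.00012032230722440625
666 -2.158093034856853e-05
-0.12 0.5469369643304923 top (np.float64(281.56772215365584), np.float64(187.8837055328214)) floor (np.float64(281.45715277344755), np.float64(188.07221109735897)) [np.float64(192.37128196002158), np.float64(184.07741685972263)]
-0.14 0.5465901946656037 top (np.float64(287.5860397069608), np.float64(187.825912330758)) floor (np.float64(287.4382095164734), np.float64(188.0148137385297)) [np.float64(192.31499450270795), np.float64(184.01953762159968)]
-0.16 0.546243425000715 top (np.float64(293.60681517961035), np.float64(187.76809552558157)) floor (np.float64(293.42169384399165), np.float64(187.95739308332594)) [np.float64(192.25868429556726), np.float64(183.96163502418625)]
178 295 338 [ 0.59166862 -0.17441015  0.016     ]
180 304 338 [ 0.58342844 -0.20701502  0.016     ]
198 296 338 [ 0.51835355 -0.17570286  0.016     ]
202 295 335 [ 0.50386764 -0.17159698  0.016     ]
205 296 335 [ 0.49284795 -0.17488124  0.016     ]
foot rows 175 206 [ 0.60378183 -0.20221667  0.016     ] [ 0.48676906 -0.19831577  0.016     ]
```

```bash
python3 - <<'E'
from h import *
t=load("topA");P=cloud(t);s=load("sideA")
im=t["img"].astype(float)
np.set_printoptions(linewidth=250,precision=1,suppress=True)
b=(im[...,2]-im[...,0])[190:216,226:246]
print("R-B key");print(b[:17].astype(int))
w=np.clip((im[...,2]-im[...,0])[194:209,228:241]-0,0,None)
v,u=np.indices(w.shape);u=u+228;v=v+194
m=cv2.moments(w.astype(np.float32))
cu=(w*u).sum()/w.sum();cv=(w*v).sum()/w.sum()
C=np.cov(np.stack([u.ravel(),v.ravel()]),aweights=w.ravel());ev,E=np.linalg.eigh(C);print(cu,cv,np.sqrt(ev)*np.sqrt(12),E[:,1])
c=onz(t,cu,cv,.025);a=onz(t,cu+5*E[0,1],cv+5*E[1,1],.025);print("key",c*1000,"dir",(a-c)/np.linalg.norm(a-c))
print(P[194:208,228:241,2]*1000)
# blue board outline
hs=cv2.cvtColor(t["img"],cv2.COLOR_BGR2HSV);bl=cv2.inRange(hs,(100,80,30),(130,255,255));bl[:, :200]=0;bl[:,260:]=0
cs,_=cv2.findContours(bl,cv2.RETR_EXTERNAL,cv2.CHAIN_APPROX_NONE);k=max(cs,key=cv2.contourArea);print("board",cv2.minAreaRect(k))
# pulley
print(P[174:210,168:200,2]*1000//1)
crop(t,160,172,200,212,14,"pics/pul.png")
crop(s,185,135,230,190,10,"pics/puls.png")
E
```

```text
R-B key
[[ 45  44  43  43  43  44  45  45  44  44  44  45  46  46  45  45  45  46  45  46]
 [ 48  47  48  48  49  48  48  49  49  50  52  51  52  52  52  52  52  53  52  52]
 [ 56  56  56  56  57  56  56  54  49  49  46  46  44  48  50  53  57  45  48  57]
 [ 42  43  48  50  57  61  60  59  62  63  61  63  62  52  40  34  43  46  46  57]
 [ 61  63  53  43  30  17  15  13   2 -11 -23 -35 -35 -35 -34 -41  -7  54  45  52]
 [-35 -33 -34 -33 -33 -35 -35 -38 -35 -33 -35 -38 -37 -35 -36 -43  -6  58  47  51]
 [-41 -39 -37 -35 -36 -37 -40 -44 -45 -42 -37 -32 -31 -33 -34 -42 -14  43  44  47]
 [-34 -34 -33 -34 -36 -38 -27  19  48   0 -41 -35 -32 -33 -32 -39 -13  52  47  42]
 [-34 -33 -33 -35 -37 -40 -25  57  88  25 -45 -36 -33 -34 -35 -39 -21  41  54  41]
 [-33 -31 -32 -33 -34 -40 -26  60  87  29 -44 -36 -33 -33 -34 -40 -26  32  54  46]
 [-35 -33 -33 -33 -34 -37 -23  55  85  30 -43 -36 -34 -33 -36 -38 -25  34  57  48]
 [-35 -32 -31 -33 -33 -37 -30  41  86  29 -43 -37 -33 -33 -33 -37 -23  34  54  46]
 [-36 -34 -34 -34 -34 -36 -30  40  86  29 -43 -37 -35 -34 -35 -36 -31  19  55  46]
 [-35 -33 -35
[... 976 characters left out ...]
14.7 15.9 13.5 14.6 16.1 26.3 25.5 14.7 14.4 14.5 14.3 15.4]
 [15.1 15.2 15.8 15.6 14.7 15.8 28.  25.6 16.1 14.8 16.  14.7 14. ]
 [16.6 14.6 14.2 16.6 13.9 15.7 26.2 25.3 15.2 14.5 13.7 16.5 15. ]
 [12.9 15.5 14.  15.3 16.  15.4 25.1 24.9 13.7 14.8 14.1 13.4 14.5]
 [14.7 15.4 14.9 15.5 16.  15.1 14.3 15.2 14.4 14.4 15.1 14.6 15.8]
 [16.1 14.8 14.2 15.6 15.7 14.2 15.4 13.8 15.4 14.7 14.9 15.  14. ]]
board ((234.0584259033203, 210.11349487304688), (31.618833541870117, 17.35006332397461), 84.5596694946289)
[[ 2.  1.  1. ... -1.  0.  2.]
 [ 1.  1.  0. ...  0. -1.  1.]
 [-1. -1.  1. ...  0. -1.  1.]
 ...
 [ 0.  0. 10. ...  8. -1.  0.]
 [ 1.  1. 11. ...  1.  0.  2.]
 [ 2. -1.  1. ...  0.  0.  0.]]
```

View pics/pul.png

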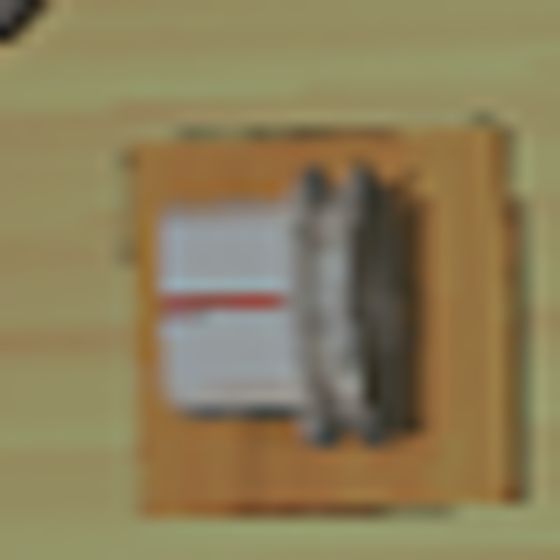

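View pics/puls.png

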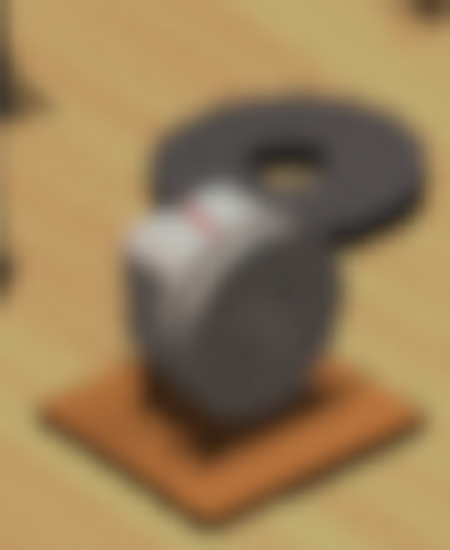

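```bash
python3 - <<'E'
from h import *
t=load("topA");P=cloud(t)
np.set_printoptions(linewidth=300,precision=0,suppress=True,threshold=100000)
print(np.round(P[180:208,168:194,2]*1000))
B=P[188:200,173:180].reshape(-1,3)
A=np.c_[B[:,:2]-B[:,:2].mean(0),np.ones(len(B))];c=np.linalg.lstsq(A,B[:,2],rcond=None)[0]
np.set_printoptions(precision=3);print("boss plane slopes deg",np.degrees(c[:2]),c[2],B.mean(0))
im=t["img"].astype(float);red=im[...,2]-im[...,1]
print(red[186:202,168:184].astype(int))
g=im.mean(2); print(g[182:206,168:194].astype(int))
E
```

```text
[[ 2.  1.  1.  2.  1. -1.  2.  1.  0. -1.  1. -1.  1.  0.  0.  1.  1. -1.  1.  0.  2.  1.  2.  1.  2.  0.]
 [ 0.  3.  2.  1.  0.  1.  1.  2.  1.  0.  1.  1.  1.  9.  9. 10. 10. 11.  9. 10. 11. 11. 11. 11. 11. 10.]
 [-0.  1. 11. 11. 12. 10. 11. 11. 10. 11. 11. 12. 11. 11. 11. 11. 10. 12. 12. 11. 10. 12. 11. 11. 12. 10.]
 [ 1.  1. 12. 11.  9. 11. 11. 11. 11. 12. 10. 10. 11. 11. 10. 11. 11.  9. 11. 11. 11. 11. 10.  9. 10. 11.]
 [ 1.  2. 10. 11. 11. 10. 10. 11. 11. 12. 11. 12. 11. 10. 72. 62. 10. 75. 66. 49. 11. 10. 12. 12. 11. 11.]
 [ 2. -0. 11. 11. 11. 12. 11. 10. 12. 12. 11. 13. 12. 80. 76. 69. 55. 81. 67. 50. 11. 12. 12. 11. 11. 12.]
 [ 0.  1.  9. 11. 10. 76. 77. 77. 77. 78. 77. 79. 81. 83. 79. 72. 81. 84. 69. 50. 12. 10. 12. 11. 10. 12.]
 [ 0. -0. 10. 10. 82. 82. 82. 81. 80. 83. 83. 83. 81. 87. 83. 76. 86. 84. 68. 50. 33. 10. 11. 10. 11. 12.]
 [-1.  0. 11. 11. 83. 82. 82. 84. 83. 82. 82. 82. 83. 89. 84. 81. 90. 85. 69. 52. 33. 11. 10. 11. 13. 11.]
 [ 1.  3. 11. 11. 81. 82. 83. 83. 83. 83. 83. 83. 83. 89. 85. 81. 91. 87. 70. 52. 34. 11. 11. 10. 10. 12.]
 [ 2.  1. 10. 12. 83. 84. 83. 
[... 4916 characters left out ...]
 149 135  99 108 143 129  47  56  54  56  89 110 109 108]
 [131 124 107 115 136 146 146 144 142 142 143 143 146 137 105  86 119 115  47  55  54  56  89 110 109 108]
 [132 124 107 105 107 100  89  87  92  82  69  69  76  99 101  81 100 105  76  54  53  54  89 110 110 109]
 [134 126 108 105 105 102 101 102 100  91  87  90  90 111 107  65  70  84  73  54  53  50  86 109 110 110]
 [134 125 106 106 105 105 106 107 104  96  93  97  96  98  87  64  79  88  68  71  79  92 105 110 112 110]
 [129 120 104 106 106 104 105 106 104  98  98 104 104 102 103 103 106 108 104 100 102 105 105 108 112 110]
 [129 123 110 106 106 104 105 106 104  98  99 104 104 102 104 105 108 109 106 105 106 106 108 111 111 109]]
```

```bash
cat >> h.py <<'E'
def tool(st=None):
    from cell import r
    from scipy.spatial.transform import Rotation as Ro
    st=st or r.state();q=st["orientation"];R=Ro.from_quat([q[1],q[2],q[3],q[0]]).as_matrix()
    return st,R
def go(target,yang=None):
    st,R=tool();d=np.array(target)-st["tcp_pos"];l=R.T@d*100
    a=np.degrees(np.arctan2(R[1,1],R[0,1]))
    print("tcp mm",np.round(st["tcp_pos"]*1000,1),"toolY deg %.2f"%a,"tilt deg",np.round(np.degrees(R[:2,2]),2),"F",np.round(st["ft_force"],1),"T",np.round(st["wrist_torque"],2),"w %.1f"%(st["width"]*1000),"t %.2f"%st["time"],"j6 %.2f"%st["joint_pos"][5])
    print("shift cm",np.round(l,2))
    if yang is not None:
        t=(yang-a+90)%180-90; print("turn rad",round(-np.radians(t),3))
E
python3 - <<'E'
from h import *
t=load("topA")
print("key",onz(t,234.25,201,.026)*1000,"wide",onz(t,234,219,.026))
a=onz(t,234.25,197,.026);b=onz(t,234.25,205,.026);print("key ang",np.degrees(np.arctan2(*(a-b)[1::-1])))
print("boss mid",onz(t,176,193.75,.082)*1000)
print("boss ends",onz(t,171.5,193.7,.082)[1],onz(t,180.5,193.7,.082)[1])
print("nose",onz(t,279.5,188,.128)*1000)
go([.5157,.047,.1],88.5)
E
```

```text
key [512.83312766  47.07555792  26.        ] wide [0.4478006  0.04938404 0.026     ]
key ang -1.2372947700940269
boss mid [540.64615398 244.80254668  82.        ]
boss ends 0.2605002687155496 0.2291058684219598
nose [ 547.19018953 -113.37058959  128.        ]
tcp mm [207.3 536.3 208.2] toolY deg 68.87 tilt deg [-0. -0.] F [ 0.4 -1.3 -0.1] T [0.01 0.   0.05] w 85.1 t 1.50 j6 -0.07
shift cm [-46.41 -34.53  10.82]
turn rad -0.343
```

>>> apply_moves:
  increments: "4 -4.6 -3.46 0 0;4 -4.6 -3.46 0 0;4 -4.6 -3.46 0 0;4 -4.6 -3.46 0 0;4 -4.6 -3.46 0 0;4 -4.6 -3.46 0 0;4 -4.6 -3.46 0 0;4 -4.6 -3.46 0 0"

```text
time: 2.5
tcp_pos: [0.4517, 0.1439, 0.2085]
orientation: [0.0, 0.183, 0.983, 0.0]
ft_force: [-0.7, 0.1, 0.5]
width: 0.04
```

>>> apply_moves:
  increments: "4 -4.6 -3.46 0 0;4 -4.6 -3.46 0 0;4 0 0 0 -0.17;4 0 0 0 -0.17;4 0 0 0 0"

```text
time: 3.12
tcp_pos: [0.5117, 0.0475, 0.2082]
orientation: [-0.0, 0.016, 1.0, 0.0]
ft_force: [0.3, -0.1, 0.3]
width: 0.0399
```

```bash
python3 - <<'E'
from h import *
go([.5128,.047,.1],88.7)
t=grab("top","t1");s=grab("side","s1")
print(proj(t,tool()[0]["tcp_pos"]),proj(s,tool()[0]["tcp_pos"]))
a=cv2.resize(t["img"][170:230,195:275],None,fx=4.9,fy=4.9);b=cv2.resize(s["img"][110:220,150:270],(400,367))
b=cv2.copyMakeBorder(b,0,max(0,a.shape[0]-b.shape[0]),0,0,cv2.BORDER_CONSTANT);a=cv2.copyMakeBorder(a,0,b.shape[0]-a.shape[0],0,0,cv2.BORDER_CONSTANT)
cv2.imwrite("pics/m1.png",np.hstack([a,b]))
E
```

```text
tcp mm [511.7  47.5 208.2] toolY deg 88.21 tilt deg [-0.  0.] F [ 0.3 -0.1  0.3] T [-0.06  0.02  0.01] w 39.9 t 3.12 j6 -1.53
shift cm [-0.11 -0.04 10.82]
turn rad -0.009
(np.float64(229.26146756428605), np.float64(198.61095130337665)) (np.float64(234.0240151216352), np.float64(148.82425850953723))
```

View pics/m1.png

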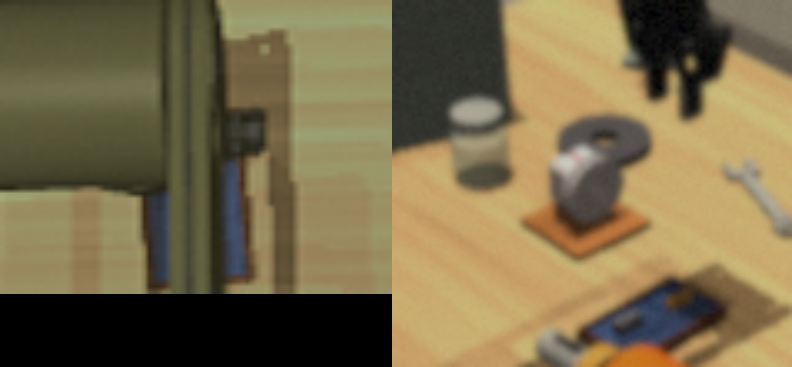

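```bash
python3 - <<'E'
from h import *
s=load("sideA");im=s["img"].astype(float)
w=np.clip(im[...,2]-im[...,0]-10,0,None)[193:206,228:246]
print(im[193:208,228:246,2].astype(int)-im[193:208,228:246,0].astype(int))
v,u=np.indices(w.shape);print((w*u).sum()/w.sum()+228,(w*v).sum()/w.sum()+193)
for z in(.014,.026):
  for e in(-.015,.015): print(proj(s,[.5128+e,.047,z]))
print("nose",proj(s,[.5471,-.114,.12]),"sleeve face",proj(s,[.546,-.166,.148]))
E
```

```text
[[ 84  83  79  69  53  36  30  42  60  72  77  80  83  84  86  85  85  84]
 [ 75  69  56  35   9 -10 -17  -2  26  51  66  74  78  80  83  85  85  85]
 [ 53  36  12 -12 -31 -40 -40 -29  -5  27  54  66  70  74  79  82  84  85]
 [ 15 -11 -30 -41 -45 -42 -34 -15  12  41  65  69  58  58  69  76  81  83]
 [-27 -40 -46 -46 -35 -17   6  31  54  71  77  63  34  27  44  62  73  78]
 [-46 -48 -47 -36  -8  27  52  69  77  77  68  41   4 -11   4  28  48  62]
 [-51 -50 -46 -24  22  60  77  77  72  59  38  10 -19 -36 -31 -15   5  27]
 [-51 -50 -45 -19  29  64  70  60  41  20   0 -21 -36 -45 -45 -41 -31 -15]
 [-50 -50 -46 -26  14  42  39  20   0 -17 -30 -41 -46 -48 -48 -48 -45 -37]
 [-50 -50 -47 -35 -11   5  -2 -16 -29 -39 -46 -49 -49 -49 -50 -48 -43 -35]
 [-50 -51 -48 -43 -33 -27 -30 -38 -44 -49 -50 -50 -50 -48 -46 -38 -26 -11]
 [-50 -51 -51 -49 -46 -44 -46 -48 -49 -49 -49 -49 -47 -41 -32 -16   3  18]
 [-50 -50 -50 -50 -49 -49 -50 -51 -49 -49 -48 -44 -35 -21  -5  11  26  32]
 [-50 -49 -49 -50 -49 -50 -52 -51 -49 -45 -38 -27 -11   7  22  28  33  33]
 [-49 -49 -50 -50 -51 -51 -51 -48 -41 -31 -16   2  15  27  32  32  36  42]]
238.38693790149892 195.71092077087795
(np.float64(232.0016541777072), np.float64(202.0593832527079))
(np.float64(238.9243683389782), np.float64(198.45118392685393))
(np.float64(231.92950686498506), np.float64(199.0933653321848))
(np.float64(238.8845678938638), np.float64(195.50261137903925))
nose (np.float64(278.80032393322426), np.float64(190.73200945891685)) sleeve face (np.float64(291.68842153371827), np.float64(190.61843436969394))
```

>>> apply_moves:
  increments: "3 -0.1 -0.04 6 0;3 0 0 6 -0.009;3 0 0 5 0;3 0 0 1.72 0;3 0 0 0 0;0 0 0 0 0;0 0 0 0 0;0 0 0 0 0"

```text
time: 4.22
tcp_pos: [0.5135, 0.0474, 0.0221]
orientation: [0.001, 0.01, 1.0, 0.0]
ft_force: [0.2, -0.5, -0.9]
width: 0.0003
```

```bash
python3 - <<'E'
from h import *
go([.5128,.047,.0205],88.7)
E
```

```text
tcp mm [513.5  47.4  22.1] toolY deg 88.85 tilt deg [0.13 0.  ] F [ 0.2 -0.5 -0.9] T [0.04 0.04 0.03] w 0.3 t 4.22 j6 -1.54
shift cm [ 0.07 -0.04  0.16]
turn rad 0.003
```

```bash
python3 - <<'E'
from h import *
s=grab("side","s2");print(proj(s,[.5135,.0474,.0221]))
crop(s,200,160,270,225,9,"pics/m2.png")
E
```

```text
(np.float64(235.52756997107804), np.float64(198.11468950214916))
```

View pics/m2.png

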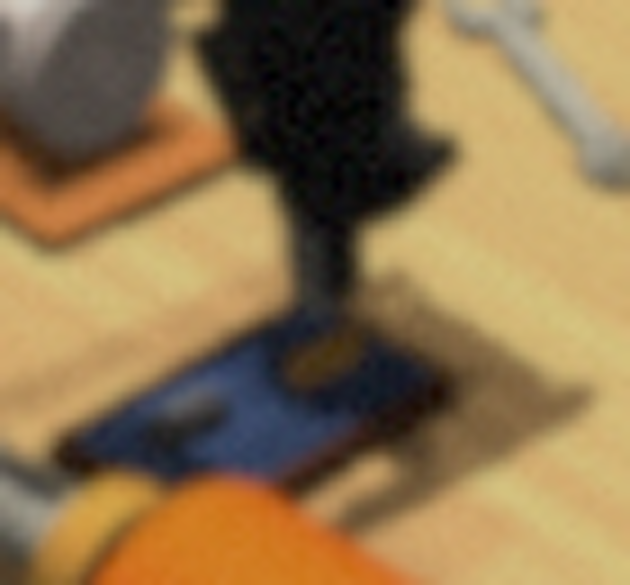

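```bash
python3 - <<'E'
from h import *
s=load("s2");P=cloud(s)
np.set_printoptions(linewidth=200,precision=0,suppress=True)
for v in range(176,206,2): print(v,[tuple(np.round(P[v,u]*1000).astype(int)) for u in (232,234,236,238,240)])
E
```

```text
176 [(np.int64(497), np.int64(43), np.int64(118)), (np.int64(496), np.int64(32), np.int64(124)), (np.int64(504), np.int64(32), np.int64(121)), (np.int64(508), np.int64(27), np.int64(121)), (np.int64(520), np.int64(31), np.int64(114))]
178 [(np.int64(504), np.int64(52), np.int64(103)), (np.int64(495), np.int64(31), np.int64(117)), (np.int64(505), np.int64(33), np.int64(112)), (np.int64(515), np.int64(35), np.int64(107)), (np.int64(520), np.int64(31), np.int64(106))]
180 [(np.int64(503), np.int64(50), np.int64(97)), (np.int64(503), np.int64(41), np.int64(102)), (np.int64(504), np.int64(32), np.int64(106)), (np.int64(517), np.int64(38), np.int64(96)), (np.int64(502), np.int64(11), np.int64(117))]
182 [(np.int64(503), np.int64(51), np.int64(89)), (np.int64(502), np.int64(40), np.int64(95)), (np.int64(508), np.int64(37), np.int64(94)), (np.int64(502), np.int64(20), np.int64(105)), (np.int64(502), np.int64(11), np.int64(109))]
184 [(np.int64(503), np.int64(51), np.int64(81)), (np.int64(499), np.int64(36), np.int64(90)), (np.int64(503), np.int64(31), np.int64(91)), (np.int64(501), np.int64(
[... 1668 characters left out ...]
(14))]
200 [(np.int64(-266), np.int64(-879), np.int64(900)), (np.int64(502), np.int64(42), np.int64(23)), (np.int64(512), np.int64(44), np.int64(17)), (np.int64(519), np.int64(41), np.int64(15)), (np.int64(524), np.int64(37), np.int64(15))]
202 [(np.int64(499), np.int64(48), np.int64(13)), (np.int64(503), np.int64(43), np.int64(14)), (np.int64(507), np.int64(37), np.int64(15)), (np.int64(513), np.int64(34), np.int64(14)), (np.int64(516), np.int64(28), np.int64(15))]
204 [(np.int64(491), np.int64(39), np.int64(14)), (np.int64(497), np.int64(36), np.int64(13)), (np.int64(501), np.int64(31), np.int64(13)), (np.int64(508), np.int64(28), np.int64(11)), (np.int64(509), np.int64(20), np.int64(16))]
```

```bash
python3 - <<'E'
from h import *
s=avg("side",8,"s3");P=cloud(s)
for v in range(186,200): print(v,[tuple(int(i) for i in np.round(P[v,u]*1000)) for u in range(230,242)])
crop(s,215,165,260,215,11,"pics/m3.png")
E
```

```text
186 [(566, 139, 0), (569, 136, 0), (503, 51, 74), (504, 47, 75), (504, 42, 77), (506, 40, 78), (508, 37, 78), (509, 33, 80), (502, 20, 90), (517, 33, 76), (593, 116, -1), (595, 114, -1)]
187 [(562, 134, 0), (565, 132, -1), (502, 51, 70), (502, 46, 73), (502, 40, 76), (507, 41, 73), (507, 36, 76), (510, 35, 74), (515, 35, 72), (517, 33, 72), (587, 110, 1), (589, 106, 1)]
188 [(557, 128, 1), (561, 127, 0), (502, 50, 67), (503, 46, 68), (503, 41, 70), (506, 41, 69), (506, 36, 72), (509, 34, 72), (512, 32, 71), (518, 34, 67), (584, 107, -1), (586, 103, 1)]
189 [(554, 124, 0), (556, 122, 0), (503, 51, 61), (504, 47, 63), (503, 42, 66), (506, 41, 65), (507, 37, 67), (508, 32, 69), (513, 34, 65), (517, 34, 64), (580, 101, 0), (582, 98, 0)]
190 [(549, 118, 1), (553, 118, 0), (504, 53, 56), (503, 47, 60), (503, 42, 62), (506, 40, 62), (506, 36, 64), (509, 34, 64), (515, 36, 60), (516, 32, 61), (577, 98, -2), (578, 94, 1)]
191 [(547, 115, 0), (548, 111, 1), (502, 51, 54), (502, 46, 57), (503, 42, 58), (507, 42, 56), (506, 36, 60), (510, 36, 58), (515, 36, 56), (516, 33, 57), (572, 92, 0), (575
[... 786 characters left out ...]
, 72, 15), (522, 71, 14), (525, 69, 14), (528, 67, 14), (530, 64, 14), (520, 47, 28), (524, 47, 26), (526, 44, 26), (540, 55, 14), (543, 54, 13)]
197 [(512, 74, 13), (513, 69, 15), (516, 68, 14), (519, 66, 14), (521, 64, 14), (513, 49, 26), (514, 46, 27), (518, 45, 26), (520, 43, 26), (524, 42, 24), (536, 51, 14), (537, 47, 15)]
198 [(507, 67, 15), (509, 66, 15), (513, 65, 13), (505, 50, 26), (507, 47, 26), (510, 46, 25), (513, 44, 25), (516, 43, 24), (520, 43, 22), (524, 42, 20), (532, 46, 15), (535, 45, 14)]
199 [(504, 64, 14), (506, 61, 15), (500, 49, 24), (501, 45, 26), (504, 44, 25), (508, 43, 24), (513, 44, 21), (516, 43, 20), (519, 42, 19), (526, 44, 14), (527, 41, 15), (530, 39, 15)]
```

View pics/m3.png

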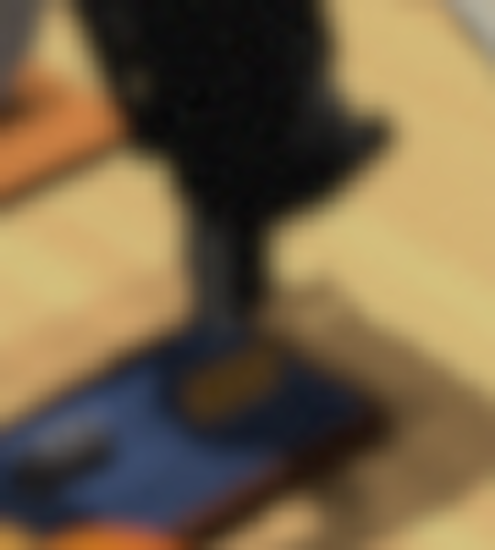

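>>> apply_moves:
  increments: "3 0 0 0 0;3 0 0 0.3 0;3 0 0 0.4 0;3 0 0 0.2 0;3 0 0 0 0"

```text
time: 5.3
tcp_pos: [0.5124, 0.0473, 0.0117]
orientation: [-0.0, 0.01, 1.0, -0.0]
ft_force: [-0.2, -0.0, -0.6]
width: 0.0301
```

>>> apply_moves:
  increments: "3 0 0 0.5 0;3 0 0 0.5 0;3 0 0 0.35 0;3 0 0 0 0"

```text
time: 5.8
tcp_pos: [0.5123, 0.0473, -0.0019]
orientation: [-0.0, 0.01, 1.0, -0.0]
ft_force: [0.5, -0.4, -0.1]
width: 0.0296
```

```bash
python3 - <<'E'
from h import *
go([.5128,.047,-.003],88.7)
s=avg("side",4,"s4");crop(s,215,165,260,215,11,"pics/m4.png")
E
```

```text
tcp mm [512.3  47.3  -1.9] toolY deg 88.87 tilt deg [-0.05 -0.  ] F [ 0.5 -0.4 -0.1] T [ 0.02 -0.02  0.02] w 29.6 t 5.80 j6 -1.54
shift cm [-0.05 -0.03  0.11]
turn rad 0.003
```

View pics/m4.png

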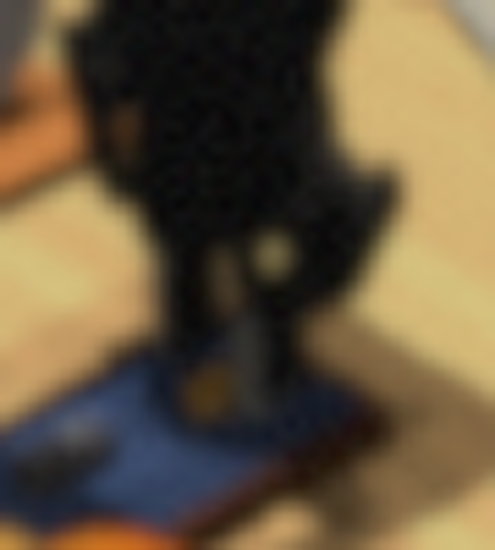

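>>> apply_moves:
  increments: "0 0 0 0 0;0 0 0 0 0;0 0 0 0 0"

```text
time: 6.38
tcp_pos: [0.5128, 0.0473, -0.0012]
orientation: [0.0, 0.01, 1.0, -0.0]
ft_force: [-0.0, -0.4, 3.5]
width: 0.0051
```

>>> apply_moves:
  increments: "0 0 0 0 0;0 0 0 0 0"

```text
time: 6.62
tcp_pos: [0.5128, 0.0473, -0.0012]
orientation: [0.0, 0.01, 1.0, -0.0]
ft_force: [0.0, -0.2, 5.6]
width: 0.0053
```

```bash
python3 - <<'E'
from h import *
go([.5128,.047,-.003],88.7)
s=avg("side",4,"s5");crop(s,215,165,260,215,11,"pics/m5.png");P=cloud(s)
for v in range(190,204): print(v,[tuple(int(i) for i in np.round(P[v,u]*1000)) for u in range(230,242)])
E
```

```text
tcp mm [512.8  47.3  -1.2] toolY deg 88.87 tilt deg [ 0.02 -0.  ] F [ 0.  -0.2  5.6] T [-0.01  0.1  -0.02] w 5.3 t 6.62 j6 -1.54
shift cm [-0.   -0.03  0.18]
turn rad 0.003
190 [(551, 120, -1), (506, 61, 51), (505, 54, 55), (506, 50, 57), (499, 37, 67), (501, 35, 67), (504, 33, 67), (503, 27, 70), (500, 18, 76), (501, 14, 78), (500, 9, 81), (501, 6, 82)]
191 [(546, 115, 0), (507, 62, 46), (503, 52, 54), (506, 50, 53), (503, 42, 58), (502, 35, 63), (503, 32, 64), (507, 32, 62), (499, 17, 73), (503, 17, 72), (501, 10, 76), (506, 11, 73)]
192 [(543, 111, 0), (508, 63, 41), (502, 51, 50), (506, 50, 49), (503, 42, 55), (504, 38, 56), (507, 37, 56), (506, 31, 59), (502, 22, 65), (500, 13, 71), (519, 32, 52), (571, 86, 0)]
193 [(538, 105, 0), (507, 62, 38), (503, 53, 45), (505, 49, 46), (503, 42, 50), (506, 40, 50), (509, 39, 49), (507, 32, 54), (513, 33, 50), (515, 32, 50), (520, 32, 48), (567, 82, -1)]
194 [(522, 85, 15), (507, 63, 33), (503, 52, 41), (507, 52, 40), (502, 42, 47), (504, 38, 48), (505, 35, 49), (507, 32, 50), (511, 32, 48), (513, 29, 48), (520, 32, 43), (562, 76, 0)]
195 [
[... 959 characters left out ...]
, 47, 22), (500, 44, 23), (503, 43, 22), (505, 40, 23), (510, 40, 20), (516, 43, 16), (519, 41, 15), (521, 39, 15), (524, 37, 15), (526, 34, 16)]
201 [(496, 55, 15), (499, 54, 14), (501, 51, 14), (499, 43, 20), (504, 44, 17), (509, 45, 14), (511, 42, 14), (514, 41, 13), (517, 39, 13), (517, 34, 16), (521, 34, 14), (525, 33, 13)]
202 [(493, 51, 14), (495, 49, 15), (497, 46, 15), (500, 45, 14), (504, 44, 13), (505, 41, 14), (507, 38, 14), (510, 36, 15), (512, 33, 15), (517, 34, 12), (517, 30, 14), (518, 25, 16)]
203 [(489, 47, 14), (492, 46, 14), (494, 42, 15), (498, 42, 13), (498, 37, 16), (502, 36, 14), (505, 35, 14), (507, 32, 14), (509, 29, 15), (513, 29, 13), (512, 24, 16), (517, 24, 14)]
```

View pics/m5.png

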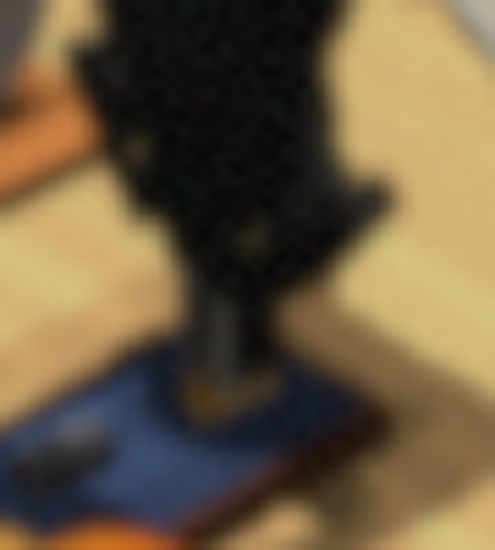

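>>> apply_moves:
  increments: "2 0 0 0 0;2 0 0 0 0;2 0 0 0.3 0;2 0 0 0.25 0;2 0 0 0 0;0 0 0 0 0;0 0 0 0 0;0 0 0 0 0"

```text
time: 7.82
tcp_pos: [0.5127, 0.0473, -0.0069]
orientation: [0.0, 0.01, 1.0, -0.0]
ft_force: [0.1, -0.6, -0.3]
width: 0.0061
```

```bash
python3 - <<'E'
from h import *
go([.5128,.047,-.003],88.7)
E
```

```text
tcp mm [512.7  47.3  -6.9] toolY deg 88.87 tilt deg [ 0.02 -0.  ] F [ 0.1 -0.6 -0.3] T [ 0.05 -0.06  0.01] w 6.1 t 7.83 j6 -1.54
shift cm [-0.01 -0.03 -0.39]
turn rad 0.003
```

>>> apply_moves:
  increments: "0 0 0 0 0;0 0 0 -1 0;0 0 0 -3 0;0 0 0 -5 0;0 0 0 -5 0;0 0 0 -2 0;0 0 0 0 0"

```text
time: 8.7
tcp_pos: [0.5142, 0.0474, 0.1555]
orientation: [0.003, 0.01, 1.0, 0.0]
ft_force: [0.1, 0.1, 0.4]
width: 0.0059
```

```bash
python3 - <<'E'
from h import *
go([.5128,.047,-.003],88.7)
s=avg("side",4,"s6");t=grab("top","t6")
st=tool()[0]; u,v=proj(s,st["tcp_pos"]);print(u,v)
crop(s,205,125,265,205,7,"pics/m6.png")
E
```

```text
tcp mm [514.2  47.4 155.5] toolY deg 88.87 tilt deg [0.31 0.  ] F [0.1 0.1 0.4] T [-0.01 -0.01 -0.04] w 5.9 t 8.70 j6 -1.54
shift cm [ 0.22 -0.04 15.85]
turn rad 0.003
234.39212007594733 164.76884260311334
```

View pics/m6.png

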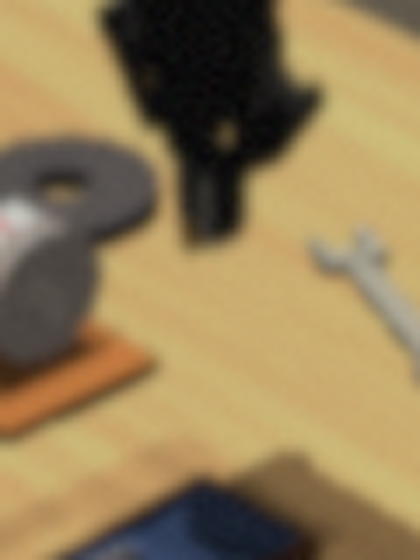

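```bash
python3 - <<'E'
from h import *
s=load("s6");P=cloud(s)
a=s["img"][135:175,215:255].astype(float);a=np.clip(a*2.2,0,255).astype(np.uint8)
b=s["img"][180:230,200:250]
A=cv2.resize(a,(400,400),interpolation=cv2.INTER_CUBIC);B=cv2.resize(b,(400,400),interpolation=cv2.INTER_CUBIC)
cv2.imwrite("pics/m7.png",np.hstack([A,B]))
for v in range(150,166): print(v,[tuple(int(i) for i in np.round(P[v,u]*1000)) for u in range(228,244,1)])
E
```

```text
150 [(722, 336, 0), (726, 334, -1), (504, 57, 203), (502, 51, 206), (505, 50, 206), (502, 42, 210), (503, 38, 212), (507, 38, 210), (508, 35, 211), (510, 33, 211), (501, 17, 222), (510, 23, 215), (758, 305, -1), (763, 305, -2), (760, 295, 3), (766, 296, 1)]
151 [(718, 331, -1), (719, 326, 1), (504, 58, 200), (504, 53, 201), (504, 49, 203), (503, 43, 206), (502, 37, 209), (506, 37, 207), (505, 30, 211), (510, 32, 208), (514, 32, 206), (516, 30, 207), (750, 296, 2), (755, 296, 0), (759, 294, -1), (761, 291, 0)]
152 [(713, 325, -1), (718, 324, -2), (503, 58, 196), (502, 51, 199), (505, 50, 199), (503, 43, 202), (503, 38, 205), (506, 37, 204), (504, 30, 207), (509, 31, 205), (514, 33, 203), (517, 32, 202), (746, 292, 1), (750, 291, 0), (753, 288, -1), (754, 282, 2)]
153 [(706, 317, 1), (710, 315, 0), (503, 57, 193), (502, 51, 196), (506, 52, 194), (501, 41, 201), (504, 39, 201), (505, 36, 201), (507, 33, 202), (509, 32, 201), (513, 31, 200), (516, 30, 200), (741, 286, 0), (746, 286, -1), (748, 282, 0), (749, 277, 2)]
154 [(700, 310, 2), (705, 309, 0), (503, 58, 189), (503, 53, 191), (506
[... 2276 characters left out ...]
 (667, 253, 0), (670, 250, 0), (673, 248, 0), (674, 244, 2), (679, 243, 0), (681, 240, 1), (685, 239, -1), (687, 235, 0), (689, 231, 1), (695, 233, -2), (694, 227, 1), (696, 223, 2), (701, 223, 0)]
164 [(656, 257, -2), (657, 252, 0), (660, 250, 0), (664, 249, -1), (665, 245, 0), (670, 244, -1), (670, 239, 1), (674, 237, 0), (677, 235, 0), (681, 234, -1), (684, 232, -2), (686, 228, -1), (690, 228, -2), (691, 222, 0), (692, 219, 1), (696, 217, 0)]
165 [(649, 248, 1), (654, 248, -1), (656, 246, -1), (658, 242, 0), (662, 241, -1), (664, 237, 0), (668, 236, -1), (673, 236, -3), (672, 229, 0), (675, 228, 0), (678, 225, 0), (680, 221, 1), (684, 221, -1), (685, 216, 1), (689, 215, 0), (691, 211, 1)]
```

View pics/m7.png

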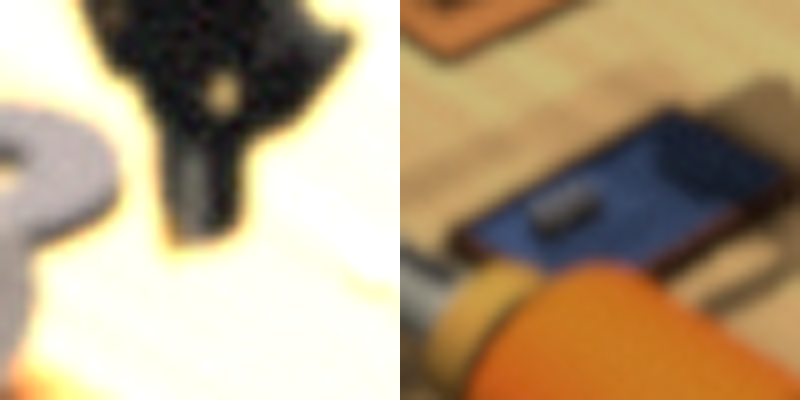

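>>> apply_moves:
  increments: "0 0 0 0 0.175;0 0 0 0 0.175;0 0 0 0 0.175;0 0 0 0 0.175;0 0 0 0 0.175;0 0 0 0 0.175;0 0 0 0 0.175;0 0 0 0 0.175"

```text
time: 9.95
tcp_pos: [0.5118, 0.0473, 0.1516]
orientation: [-0.001, 0.654, 0.757, -0.001]
ft_force: [0.9, -0.4, -0.7]
width: 0.0056
```

>>> apply_moves:
  increments: "0 0 0 0 0.17;0 0 0 0 0"

```text
time: 10.2
tcp_pos: [0.5119, 0.0473, 0.1518]
orientation: [-0.001, 0.713, 0.701, -0.001]
ft_force: [0.5, -0.2, -0.4]
width: 0.0059
```

```bash
python3 - <<'E'
from h import *
go([.547,-.143,.125],-1)
E
```

```text
tcp mm [511.9  47.3 151.8] toolY deg -0.99 tilt deg [-0.15 -0.  ] F [ 0.5 -0.2 -0.4] T [0.01 0.01 0.02] w 5.9 t 10.20 j6 0.03
shift cm [-18.97   3.85   2.67]
turn rad 0.0
```

>>> apply_moves:
  increments: "0 -4.74 0.96 0 0;0 -4.74 0.96 0 0;0 -4.74 0.96 0 0;0 -4.75 0.97 0 0;0 0 0 1 0;0 0 0 1 0;0 0 0 0 0"

```text
time: 11.08
tcp_pos: [0.5458, -0.1414, 0.1314]
orientation: [-0.002, 0.713, 0.701, -0.001]
ft_force: [0.6, -0.6, 1.0]
width: 0.0061
```

```bash
python3 - <<'E'
from h import *
go([.547,-.143,.115],-1)
s=avg("side",5,"s8");crop(s,255,165,305,215,8,"pics/m8.png")
P=cloud(s)
im=s["img"];print((im[180:196,275:292,2].astype(int)-im[180:196,275:292,0]))
np.set_printoptions(linewidth=220)
for v in range(180,194): print(v,[tuple(int(i) for i in np.round(P[v,u]*1000)) for u in range(276,292)])
E
```

```text
tcp mm [ 545.8 -141.4  131.4] toolY deg -0.97 tilt deg [-0.22  0.09] F [ 0.6 -0.6  1. ] T [-0.05  0.04  0.02] w 6.1 t 11.07 j6 -0.31
shift cm [-0.16  0.13  1.63]
turn rad 0.001
[[93 93 97 98 96 86 59 27  4  1  2  5  7  6  5 13 32]
 [92 93 94 95 94 83 59 28  6  0  5  5  5  6  7 15 36]
 [95 93 92 93 91 80 53 26  4  1  4  6  7  8 11 23 47]
 [98 96 95 94 90 80 55 27  8  3  2  5  9 13 23 34 56]
 [97 98 97 96 92 83 65 41 22 10  6  8 12 21 35 47 69]
 [97 97 98 97 95 90 79 60 41 26 14 12 16 28 45 59 78]
 [94 96 97 97 97 92 86 75 63 48 36 27 31 38 50 64 83]
 [94 95 94 94 89 82 77 76 74 67 60 54 55 57 61 70 86]
 [95 93 91 84 72 62 55 59 67 72 75 76 77 74 74 81 90]
 [95 91 82 68 49 35 29 34 45 62 74 82 86 86 85 89 90]
 [95 87 71 48 26 15 12 16 23 38 56 73 82 87 90 92 91]
 [92 81 58 32 16  8  9  7 10 17 33 48 63 74 82 87 88]
 [90 74 47 22 10  8  7  7  7  8 13 25 36 51 65 74 76]
 [89 71 41 18  9  8  8  9  8  7  7 10 14 28 43 57 64]
 [92 75 47 20 11  7  9  7  9  9  8  7 10 21 36 50 60]
 [95 84 62 36 21 11  9  9  8  9  9 13 25 42 54 62 71]]
180 [(713, 58, -1), (715, 56, 0), (718, 54, -1), (719, 49,
[... 2810 characters left out ...]
, -12, 0), (698, -15, 1), (702, -16, 0), (705, -18, -1), (708, -20, -1)]
191 [(664, 9, 0), (536, -118, 126), (536, -121, 128), (540, -122, 127), (539, -127, 130), (540, -129, 130), (540, -134, 133), (541, -136, 133), (552, -131, 125), (550, -136, 129), (552, -138, 129), (551, -143, 133), (554, -144, 132), (699, -19, -2), (698, -25, 1), (702, -26, 1)]
192 [(661, 6, -1), (534, -119, 124), (537, -121, 124), (535, -126, 127), (536, -129, 128), (538, -132, 129), (539, -135, 130), (539, -138, 132), (541, -141, 132), (543, -143, 133), (551, -140, 127), (552, -143, 128), (552, -147, 130), (552, -151, 132), (695, -28, 1), (540, -169, 148)]
193 [(655, 1, 0), (533, -120, 122), (534, -124, 123), (535, -126, 124), (536, -130, 126), (536, -134, 128), (536, -138, 129), (539, -139, 129), (539, -143, 131), (539, -147, 133), (541, -149, 133), (550, -145, 127), (553, -146, 126), (551, -152, 130), (536, -169, 146), (538, -171, 146)]
  var = nanvar(a, axis=axis, dtype=dtype, out=out, ddof=ddof,
```

View pics/m8.png

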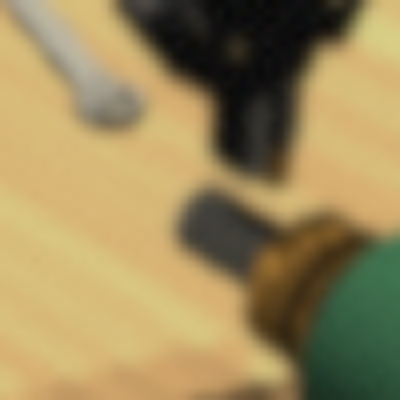

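>>> apply_moves:
  increments: "0 -0.16 0.13 0.5 0;0 0 0 0.8 0;0 0 0 0.2 0;0 0 0 0 0"

```text
time: 11.82
tcp_pos: [0.5485, -0.1446, 0.1176]
orientation: [-0.0, 0.714, 0.7, -0.0]
ft_force: [0.1, -0.1, -0.8]
width: 0.0064
```

```bash
python3 - <<'E'
from h import *
go([.547,-.143,.1125],-1)
E
```

```text
tcp mm [ 548.5 -144.6  117.6] toolY deg -1.10 tilt deg [-0.05  0.02] F [ 0.1 -0.1 -0.8] T [ 0.01  0.03 -0.  ] w 6.4 t 11.82 j6 -0.31
shift cm [ 0.16 -0.15  0.51]
turn rad -0.002
```

>>> apply_moves:
  increments: "0 0.16 -0.15 0.3 0;0 0 0 0 0;0 0 0 0 0"

```text
time: 12.2
tcp_pos: [0.5474, -0.1431, 0.1151]
orientation: [0.0, 0.714, 0.7, 0.0]
ft_force: [-0.1, -0.2, -0.5]
width: 0.0058
```

```bash
python3 - <<'E'
from h import *
go([.547,-.143,.1125],-1)
E
```

```text
tcp mm [ 547.4 -143.1  115.1] toolY deg -1.09 tilt deg [ 0.01 -0.  ] F [-0.1 -0.2 -0.5] T [-0.03 -0.01  0.01] w 5.8 t 12.20 j6 -0.31
shift cm [ 0.01 -0.04  0.26]
turn rad -0.002
```

Lower 2 mm, then on, watching force.

>>> apply_moves:
  increments: "0 0 -0.03 0.2 0;0 0 0 0 0"

```text
time: 12.45
tcp_pos: [0.5469, -0.143, 0.1129]
orientation: [-0.0, 0.714, 0.7, -0.0]
ft_force: [-0.6, -0.3, -0.9]
width: 0.0056
```

>>> apply_moves:
  increments: "0 0 0 0.15 0;0 0 0 0 0"

```text
time: 12.7
tcp_pos: [0.5469, -0.143, 0.1114]
orientation: [-0.0, 0.714, 0.7, -0.0]
ft_force: [-0.5, -0.4, -0.7]
width: 0.0055
```

>>> apply_moves:
  increments: "0 0 0 0.1 0;0 0 0 0 0"

```text
time: 12.95
tcp_pos: [0.547, -0.143, 0.1104]
orientation: [-0.0, 0.714, 0.7, -0.0]
ft_force: [1.2, 0.1, 0.4]
width: 0.0061
```

>>> apply_moves:
  increments: "0 0 0 0.1 0;0 0 0 0 0"

```text
time: 13.2
tcp_pos: [0.5471, -0.1431, 0.1099]
orientation: [0.0, 0.714, 0.7, 0.0]
ft_force: [-0.9, -0.3, 3.8]
width: 0.0065
```

```bash
python3 - <<'E'
from h import *
go([.547,-.143,.105],-1)
s=avg("side",4,"s9");crop(s,265,165,305,205,10,"pics/m9.png")
E
```

```text
tcp mm [ 547.1 -143.1  109.9] toolY deg -1.08 tilt deg [ 0.02 -0.01] F [-0.9 -0.3  3.8] T [ 0.07  0.11 -0.03] w 6.5 t 13.20 j6 -0.31
shift cm [ 0.01 -0.01  0.49]
turn rad -0.001
  var = nanvar(a, axis=axis, dtype=dtype, out=out, ddof=ddof,
```

View pics/m9.png

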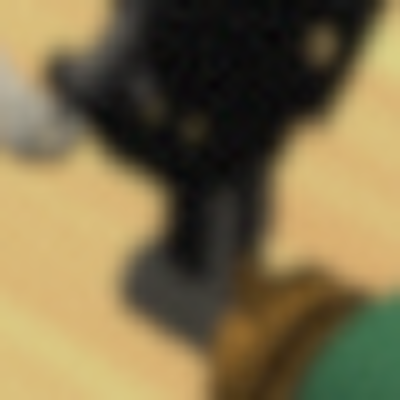

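>>> apply_moves:
  increments: "0 0 0.05 0.02 0;0 0 0 0 0"

```text
time: 13.65
tcp_pos: [0.5471, -0.1431, 0.1098]
orientation: [-0.0, 0.714, 0.7, -0.0]
ft_force: [-2.5, 0.1, 7.8]
width: 0.0058
```

>>> apply_moves:
  increments: "0 0 0.05 0 0;0 0 0 0 0"

```text
time: 13.9
tcp_pos: [0.5471, -0.1431, 0.1098]
orientation: [-0.0, 0.714, 0.7, -0.001]
ft_force: [-3.3, 0.7, 6.9]
width: 0.006
```

>>> apply_moves:
  increments: "0 0 -0.12 0 0;0 0 0 0 0"

```text
time: 14.15
tcp_pos: [0.5471, -0.1431, 0.1099]
orientation: [0.0, 0.714, 0.7, 0.0]
ft_force: [-1.2, 0.8, 5.1]
width: 0.0059
```

>>> apply_moves:
  increments: "0 0 -0.04 0 0;0 0 0 0 0"

```text
time: 14.4
tcp_pos: [0.5471, -0.1431, 0.1099]
orientation: [0.001, 0.714, 0.7, 0.0]
ft_force: [0.3, 1.1, 6.5]
width: 0.0057
```

>>> apply_moves:
  increments: "0 0 -0.08 -0.03 0;0 0 0 0 0"

```text
time: 14.65
tcp_pos: [0.5467, -0.1432, 0.1099]
orientation: [0.001, 0.714, 0.7, 0.001]
ft_force: [1.8, 1.1, 3.1]
width: 0.006
```

>>> apply_moves:
  increments: "0 0.1 0 0 0;0 0 0 0 0"

```text
time: 14.9
tcp_pos: [0.5465, -0.1429, 0.1099]
orientation: [0.001, 0.714, 0.7, 0.0]
ft_force: [1.7, -3.5, 3.2]
width: 0.0058
```

>>> apply_moves:
  increments: "0 0 0 -0.12 0;0 -0.07 0.15 0 0;0 0 0 0 0;0 0 0 0.22 0;0 0 0 0 0"

```text
time: 15.52
tcp_pos: [0.5462, -0.1428, 0.1097]
orientation: [-0.0, 0.714, 0.7, -0.0]
ft_force: [-2.8, -2.1, 9.9]
width: 0.0063
```

```bash
python3 - <<'E'
from h import *
go([.547,-.143,.105],-1)
E
```

```text
tcp mm [ 546.2 -142.8  109.7] toolY deg -1.08 tilt deg [-0.06 -0.01] F [-2.8 -2.1  9.9] T [-0.43  0.57 -0.05] w 6.3 t 15.53 j6 -0.31
shift cm [-0.02  0.08  0.47]
turn rad -0.001
```

>>> apply_moves:
  increments: "0 -0.02 -0.03 -0.15 0;0 0 0 0 0;1.5 0 0 0 0;1.5 0 0 0 0;1.5 0 0 0 0"

```text
time: 16.15
tcp_pos: [0.5467, -0.1425, 0.1098]
orientation: [-0.0, 0.714, 0.7, 0.0]
ft_force: [-0.1, -0.3, 0.3]
width: 0.0151
```

```bash
python3 - <<'E'
from h import *
go([.547,-.143,.105],-1)
E
```

```text
tcp mm [ 546.7 -142.5  109.8] toolY deg -1.08 tilt deg [-0.03  0.04] F [-0.1 -0.3  0.3] T [-0.   -0.05  0.03] w 15.1 t 16.15 j6 -0.31
shift cm [-0.05  0.03  0.48]
turn rad -0.001
```

>>> apply_moves:
  increments: "1.5 0 0 -1 0;1.5 0 0 -3 0;1.5 0 0 -4 0;7.5 6 0 0 0;7.5 6 0 0 0;7.5 6 0 0 0;7.5 6 0 0 0;7.5 6 0 0 0"

```text
time: 17.15
tcp_pos: [0.5527, 0.159, 0.1911]
orientation: [0.0, 0.714, 0.7, 0.001]
ft_force: [0.9, 0.1, 0.6]
width: 0.0751
```

>>> apply_moves:
  increments: "7.5 6 0 0 0.02;7.5 0 0 0 0;7.5 0 0 0 0"

```text
time: 17.52
tcp_pos: [0.5535, 0.2171, 0.1904]
orientation: [0.0, 0.72, 0.694, -0.0]
ft_force: [-0.2, 0.3, 0.5]
width: 0.0752
```

```bash
python3 - <<'E'
from h import *
go([.5406,.2448,.08],1.7)
t=avg("top",8,"t10");s=avg("side",8,"s10")
a=cv2.resize(t["img"][176:200,272:312],(640,384),interpolation=cv2.INTER_CUBIC)
cv2.imwrite("pics/m10.png",a)
P=cloud(t);np.set_printoptions(linewidth=250,precision=0,suppress=True)
print(P[183:194,279:300,2]*1000)
print((t["img"][...,2].astype(int)-t["img"][...,0])[183:194,279:300])
crop(s,265,170,310,215,10,"pics/m10s.png")
E
```

```text
tcp mm [553.5 217.1 190.4] toolY deg -2.15 tilt deg [ 0.01 -0.03] F [-0.2  0.3  0.5] T [ 0.04 -0.05 -0.01] w 75.2 t 17.52 j6 0.34
shift cm [ 2.73 -1.39 11.04]
turn rad -0.067
[[ -1.   1.  -1.  -1.  -1.   2.  -0.   2.   1.   0.   0.   0.   0.   1.   1.   2.  14. 137. 144. 142. 144.]
 [  1.   2.   0.   0.   1.  -0.   1.   2. 124. 124. 122. 123. 123. 122. 123. 123. 124. 136. 146. 144. 146.]
 [  2. 129. 130. 130. 131. 129. 131. 129. 130. 129. 131. 130. 132. 130. 131. 131. 131. 130. 147. 146. 146.]
 [  2. 130. 131. 134. 133. 132. 131. 132. 133. 132. 132. 132. 132. 134. 135. 134. 133. 133. 149. 149. 148.]
 [  0. 131. 133. 135. 134. 131. 137. 137. 140. 138. 137. 138. 139. 139. 136. 134. 136. 134. 149. 148. 147.]
 [  1. 128. 134. 134. 134. 132. 139. 137. 139. 138. 139. 138. 138. 141. 139. 134. 134. 134. 148. 148. 148.]
 [  2. 128. 134. 134. 134. 129. 135. 134. 137. 135. 135. 134. 136. 132. 126. 134. 133. 136. 147. 148. 148.]
 [  2. 128. 132. 131. 132. 132. 132. 133. 132. 132. 131. 133. 132. 132. 132. 132. 131. 132. 147. 146. 147.]
 [  1. 128. 129. 131. 131. 129. 130. 130. 130. 129. 130. 130.
[... 521 characters left out ...]
94]
 [ 41  11   8   9   6   5   3   2   1   0   0   0   3   5   7   6  12  70  97  90  89]
 [ 29  13  12  11  14  46  61  58  60  63  62  64  68  58  22   8   7  52  88  84  83]
 [ 17   0  -4  -6   2  61  91  87  87  88  87  87  90  79  16  -8  -4  44  83  76  75]
 [ 23  10   8   7  11  39  53  48  47  48  43  41  42  44  20   4   3  52  92  85  83]
 [ 26  13  10  11  10   9   8   6   6   6   7   7   7  10  10   8   4  57  96  91  90]
 [ 25   8   7   9   9   8   7   7   7   8   8   8   8   8   8   6  11  71 100  94  94]
 [ 60  35   9  10  10  10   9  10  10  10  10  10  10  15  16   7  19  82 101  96  94]
 [ 67  67  65  63  62  63  62  63  61  61  62  62  62  62  54  25  33  81  98  95  94]]
```

View pics/m10.png

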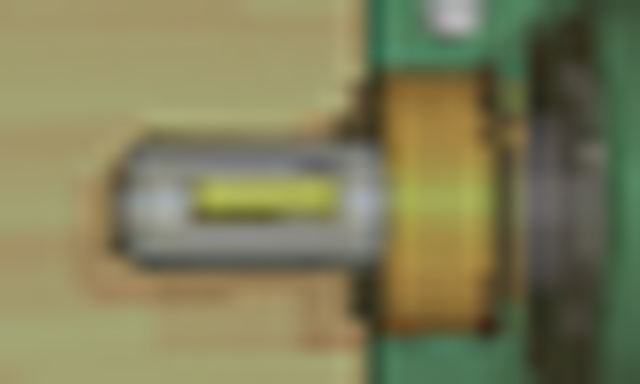

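View pics/m10s.png

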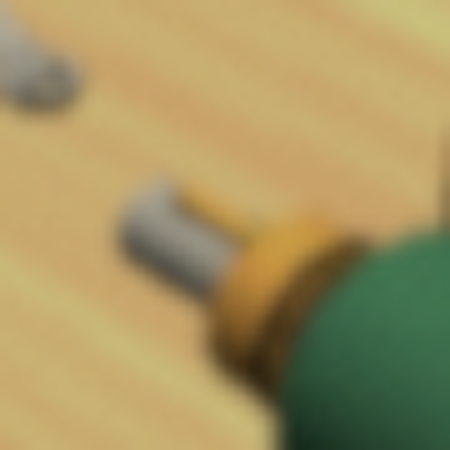

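>>> apply_moves:
  increments: "7.5 0 0 0 -0.067;7.5 2.81 -1.21 3 0;7.5 0 0 5 0;7.5 0 0 0 0;7.5 0 0 0 0"

```text
time: 18.95
tcp_pos: [0.5417, 0.245, 0.1112]
orientation: [0.0, 0.697, 0.717, 0.001]
ft_force: [-0.1, -0.4, 0.3]
width: 0.0751
```

```bash
python3 - <<'E'
from h import *
go([.5406,.2448,.009],1.7)
s=grab("side","s11");crop(s,180,110,240,190,7,"pics/m11.png")
E
```

```text
tcp mm [541.7 245.  111.2] toolY deg 1.60 tilt deg [0.07 0.02] F [-0.1 -0.4  0.3] T [-0.03  0.   -0.02] w 75.1 t 18.95 j6 0.33
shift cm [-0.02 -0.13 10.22]
turn rad -0.002
```

View pics/m11.png

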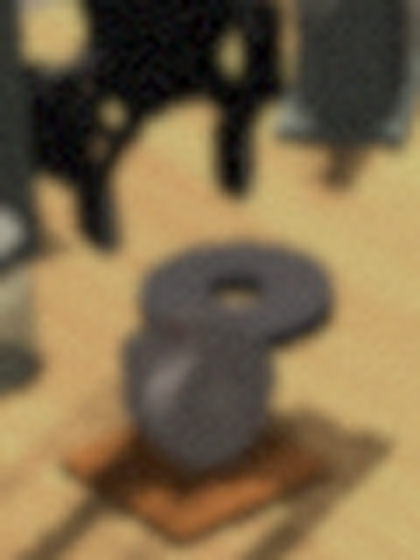

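>>> apply_moves:
  increments: "7.5 -0.02 -0.13 4 0;7.5 0 0 4 0;7.5 0 0 2 0;7.5 0 0 0 0;7.5 0 0 0 0"

```text
time: 19.62
tcp_pos: [0.5415, 0.245, 0.0121]
orientation: [0.001, 0.697, 0.717, 0.002]
ft_force: [0.5, 0.3, 0.5]
width: 0.075
```

```bash
python3 - <<'E'
from h import *
go([.5406,.2448,.009],1.7)
s=avg("side",3,"s12");crop(s,180,120,240,190,8,"pics/m12.png")
E
```

```text
tcp mm [541.5 245.   12.1] toolY deg 1.59 tilt deg [0.21 0.08] F [0.5 0.3 0.5] T [ 0.02 -0.06  0.03] w 75.0 t 19.62 j6 0.33
shift cm [-0.02 -0.09  0.31]
turn rad -0.002
```

View pics/m12.png

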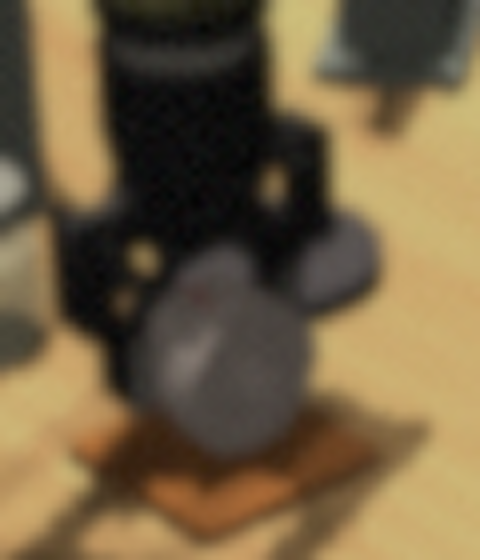

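>>> apply_moves:
  increments: "7.5 -0.02 -0.06 0.3 0;7.5 0 0 0 0;4 0 0 0 0;4 0 0 0 0;4 0 0 0 0;4 0 0 0 0"

```text
time: 20.52
tcp_pos: [0.5402, 0.2447, 0.0077]
orientation: [0.001, 0.697, 0.717, 0.001]
ft_force: [2.1, 0.6, 4.8]
width: 0.0513
```

```bash
python3 - <<'E'
from h import *
go([.5406,.2448,.009],1.7)
s=avg("side",4,"s13");crop(s,180,120,240,190,8,"pics/m13.png");P=cloud(s)
for v in range(160,174): print(v,[tuple(int(i) for i in np.round(P[v,u]*1000)) for u in range(193,203)])
E
```

```text
tcp mm [540.2 244.7   7.7] toolY deg 1.61 tilt deg [0.14 0.04] F [2.1 0.6 4.8] T [-0.02 -0.44  0.04] w 51.3 t 20.52 j6 0.33
shift cm [ 0.01  0.04 -0.13]
turn rad -0.002
160 [(482, 230, 98), (488, 232, 95), (492, 232, 94), (499, 236, 89), (504, 237, 86), (503, 231, 89), (508, 232, 87), (513, 233, 84), (521, 238, 79), (521, 232, 81)]
161 [(483, 232, 93), (488, 233, 91), (490, 230, 91), (499, 236, 85), (503, 236, 83), (504, 233, 84), (506, 230, 85), (512, 232, 81), (517, 232, 79), (518, 228, 81)]
162 [(482, 231, 90), (486, 230, 89), (490, 230, 87), (495, 232, 84), (503, 236, 79), (504, 233, 80), (507, 230, 80), (511, 231, 78), (514, 229, 78), (516, 226, 78)]
163 [(484, 234, 84), (486, 231, 84), (490, 230, 83), (498, 237, 77), (503, 237, 75), (504, 233, 76), (506, 230, 77), (513, 234, 72), (515, 230, 73), (513, 222, 77)]
164 [(559, 345, -2), (560, 340, 0), (502, 248, 66), (504, 245, 66), (501, 235, 72), (507, 237, 69), (509, 234, 70), (513, 234, 68), (512, 226, 72), (514, 223, 72)]
165 [(552, 336, 1), (553, 331, 2), (502, 249, 62), (503, 244, 63), (502, 237, 67), (507, 238, 65), (509, 23
[... 662 characters left out ...]
, (512, 236, 47), (508, 223, 55), (510, 221, 55)]
170 [(531, 307, 1), (535, 307, -1), (539, 306, -2), (503, 247, 41), (503, 241, 44), (503, 235, 47), (509, 238, 43), (510, 232, 46), (506, 221, 52), (512, 223, 49)]
171 [(527, 302, 1), (531, 301, -1), (535, 300, -1), (530, 287, 7), (530, 280, 10), (503, 234, 43), (509, 237, 39), (509, 231, 42), (507, 222, 47), (509, 219, 48)]
172 [(526, 301, -3), (517, 280, 11), (522, 282, 8), (524, 279, 9), (528, 278, 8), (528, 272, 10), (507, 235, 37), (510, 234, 36), (522, 244, 26), (511, 223, 41)]
173 [(512, 281, 9), (514, 278, 9), (516, 274, 11), (519, 272, 10), (522, 270, 9), (523, 266, 11), (522, 257, 16), (522, 251, 19), (523, 247, 20), (514, 228, 33)]
```

View pics/m13.png

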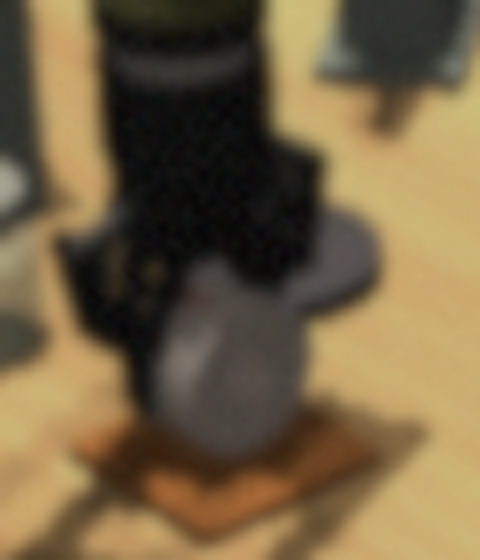

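>>> apply_moves:
  increments: "4 0 0 -0.5 0;4 0 0 -1.5 0;4 0 0 -2.5 0;4 0 0 -1.9 0;4 0 0 0 0.046;4 0 0 0 0;4 0 0 0 0"

```text
time: 21.6
tcp_pos: [0.538, 0.244, 0.0708]
orientation: [-0.0, 0.713, 0.701, -0.001]
ft_force: [-0.1, 0.2, -3.8]
width: 0.0514
```

```bash
python3 - <<'E'
from h import *
go([.5477,-.070,.0717],-1)
s=grab("side","s14");crop(s,180,110,240,190,7,"pics/m14.png")
E
```

```text
tcp mm [538.  244.   70.8] toolY deg -0.99 tilt deg [-0.09 -0.03] F [-0.1  0.2 -3.8] T [-0.02 -0.02 -0.01] w 51.4 t 21.60 j6 0.37
shift cm [-31.38   1.51  -0.08]
turn rad 0.0
```

View pics/m14.png

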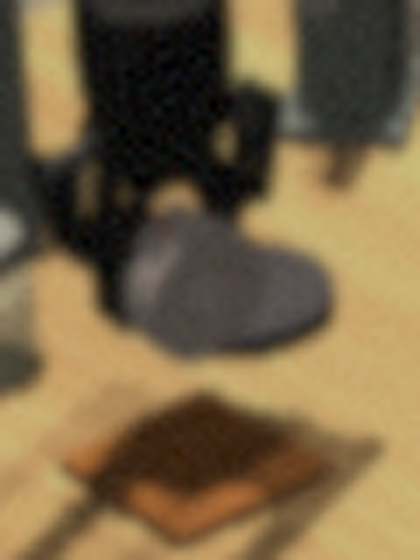

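>>> apply_moves:
  increments: "4 -5.2 0.25 0 0;4 -5.2 0.25 0 0;4 -5.2 0.25 0 0;4 -5.2 0.25 0 0;4 -5.2 0.25 0 0;4 -5 0.25 0 0;4 0 0 0 0;4 0 0 0 0"

```text
time: 22.65
tcp_pos: [0.5477, -0.0659, 0.0707]
orientation: [-0.001, 0.714, 0.7, -0.0]
ft_force: [0.1, 0.5, -4.9]
width: 0.0512
```

```bash
python3 - <<'E'
from h import *
go([.5477,-.076,.0717],-1)
s=avg("side",6,"s15");crop(s,240,150,310,210,9,"pics/m15.png");P=cloud(s)
t=avg("top",4,"t15");crop(t,240,170,310,205,10,"pics/m15t.png")
# flange disc face: fit
im=s["img"]
E
```

```text
tcp mm [547.7 -65.9  70.7] toolY deg -1.10 tilt deg [-0.07  0.05] F [ 0.1  0.5 -4.9] T [ 0.11 -0.02 -0.04] w 51.2 t 22.65 j6 -0.18
shift cm [-1.01  0.02 -0.1 ]
turn rad -0.002
```

View pics/m15.png

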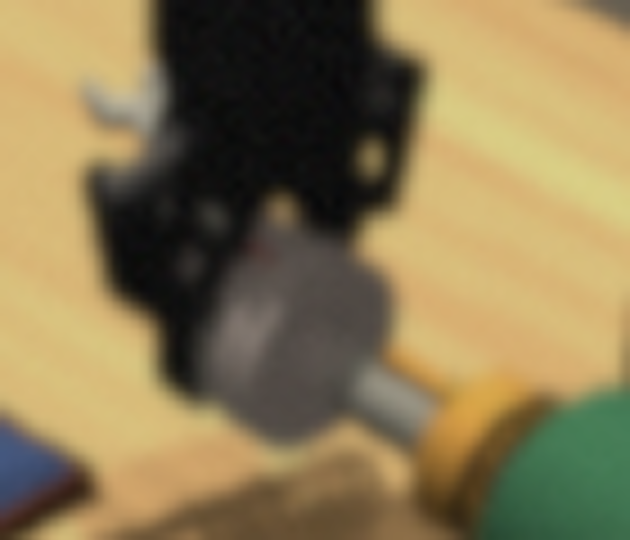

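View pics/m15t.png

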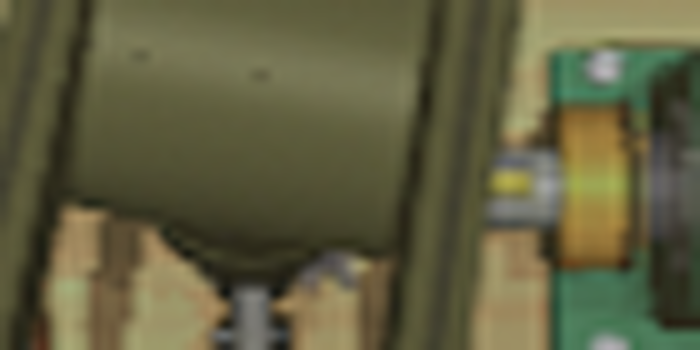

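```bash
python3 - <<'E'
from h import *
s=load("s15");P=cloud(s)
u0,v0=proj(s,[.547,-.098,.12]);print(u0,v0)
R=P[172:200,262:286].reshape(-1,3)
m=(abs(R[:,1]+.098)<.012)&(abs(R[:,0]-.547)<.045)&(abs(R[:,2]-.12)<.045)
F=R[m];
for _ in range(4):
    A=np.c_[F[:,0]-.547,F[:,2]-.12,np.ones(len(F))];c=np.linalg.lstsq(A,F[:,1],rcond=None)[0]
    res=F[:,1]-A@c;F=F[abs(res)<2.5*res.std()+.001]
print("face y=",c[2],"slope x,z deg",np.degrees(c[:2]),len(F),res.std())
print("extents x",np.percentile(F[:,0],[1,50,99]),"z",np.percentile(F[:,2],[1,50,99]))
# circle extents
print(F[:,0].min(),F[:,0].max(),F[:,2].min(),F[:,2].max())
E
```

```text
275.0078679613678 188.47838546168876
face y= -0.09578216238096403 slope x,z deg [-2.58412308  1.75692892] 279 0.004508341097494151
extents x [0.51252015 0.5395435  0.58125503] z [0.08667834 0.1270088  0.15411174]
0.5123432776869458 0.5828960948086305 0.08208396795754602 0.15469831340862158
```

>>> apply_moves:
  increments: "4 -0.6 0.01 -0.1 0;4 -0.6 0 0 0;4 0 0 0 0;4 0 0 0 0"

```text
time: 23.65
tcp_pos: [0.5481, -0.0781, 0.0721]
orientation: [-0.0, 0.714, 0.701, 0.0]
ft_force: [-0.4, 0.0, -3.9]
width: 0.0512
```

```bash
python3 - <<'E'
from h import *
go([.5474,-.085,.0717],-1)
E
```

```text
tcp mm [548.1 -78.1  72.1] toolY deg -1.06 tilt deg [-0.01  0.01] F [-0.4  0.  -3.9] T [ 0.03 -0.03 -0.02] w 51.2 t 23.65 j6 -0.20
shift cm [-0.69 -0.06  0.04]
turn rad -0.001
```

>>> apply_moves:
  increments: "4 -0.3 -0.04 0.03 0;4 -0.3 0 0 0;4 0 0 0 0"

```text
time: 24.02
tcp_pos: [0.5478, -0.0842, 0.0718]
orientation: [0.0, 0.714, 0.701, 0.0]
ft_force: [-0.6, 0.8, -4.5]
width: 0.0511
```

>>> apply_moves:
  increments: "4 -0.2 0 0 0;4 -0.2 0 0 0;4 0 0 0 0"

```text
time: 24.4
tcp_pos: [0.5477, -0.0881, 0.0718]
orientation: [0.0, 0.714, 0.701, 0.0]
ft_force: [-0.6, 0.5, -4.2]
width: 0.0512
```

>>> apply_moves:
  increments: "4 -0.2 0 0 0;4 -0.2 0 0 0;4 0 0 0 0"

```text
time: 24.78
tcp_pos: [0.5476, -0.0921, 0.0718]
orientation: [0.0, 0.714, 0.701, 0.0]
ft_force: [-0.1, -0.3, -5.4]
width: 0.0516
```

>>> apply_moves:
  increments: "4 -0.2 0 0 0;4 -0.1 0 0 0;4 0 0 0 0"

```text
time: 25.15
tcp_pos: [0.5475, -0.095, 0.0718]
orientation: [-0.0, 0.713, 0.701, -0.0]
ft_force: [-0.3, -0.0, -3.5]
width: 0.0515
```

>>> apply_moves:
  increments: "4 -0.1 0 0 0;4 -0.1 0 0 0;4 0 0 0 0"

```text
time: 25.52
tcp_pos: [0.5475, -0.097, 0.0718]
orientation: [0.0, 0.713, 0.701, 0.0]
ft_force: [-0.4, 1.0, -3.8]
width: 0.0512
```

>>> apply_moves:
  increments: "4 -0.1 0 0 0;4 -0.1 0 0 0;4 0 0 0 0"

```text
time: 25.9
tcp_pos: [0.5475, -0.0991, 0.0718]
orientation: [0.0, 0.713, 0.701, -0.0]
ft_force: [0.4, 0.0, -3.8]
width: 0.0515
```

>>> apply_moves:
  increments: "4 -0.1 0 0 0;4 -0.1 0 0 0;4 0 0 0 0"

```text
time: 26.28
tcp_pos: [0.5474, -0.101, 0.0718]
orientation: [0.0, 0.713, 0.701, 0.0]
ft_force: [-0.1, -0.6, -4.1]
width: 0.0516
```

>>> apply_moves:
  increments: "4 -0.1 0 0 0;4 -0.1 0 0 0;4 0 0 0 0"

```text
time: 26.65
tcp_pos: [0.5474, -0.103, 0.0718]
orientation: [0.0, 0.713, 0.701, -0.0]
ft_force: [0.4, -0.1, -4.0]
width: 0.0509
```

```bash
python3 - <<'E'
from h import *
s=avg("side",4,"s16");crop(s,250,150,310,210,9,"pics/m16.png")
t=avg("top",2,"t16");crop(t,260,170,320,205,8,"pics/m16t.png")
go([.547,-.142,.0717],-1)
E
```

```text
tcp mm [ 547.3 -102.9   71.8] toolY deg -1.03 tilt deg [ 0. -0.] F [-0.4 -1.  -4.2] T [ 0.06  0.   -0.01] w 51.6 t 26.95 j6 -0.24
shift cm [-3.91  0.04  0.01]
turn rad -0.0
  var = nanvar(a, axis=axis, dtype=dtype, out=out, ddof=ddof,
```

View pics/m16.png

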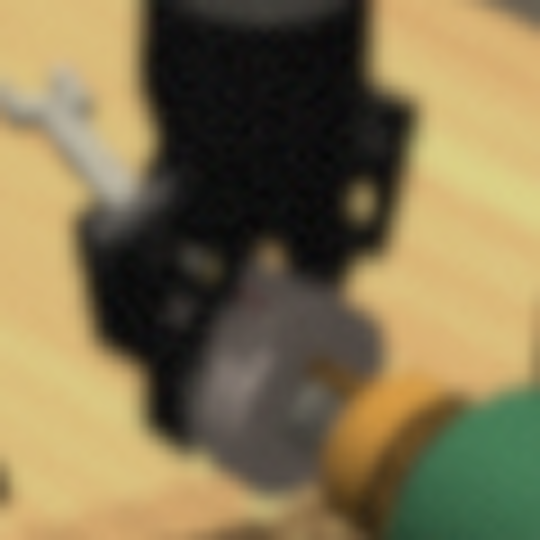

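View pics/m16t.png

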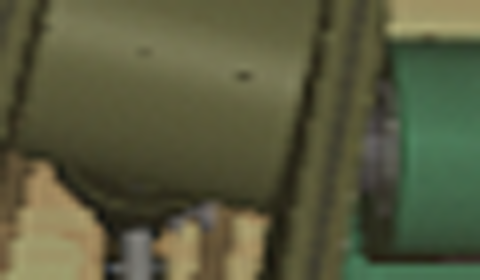

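>>> apply_moves:
  increments: "4 -0.15 0 0 0;4 -0.15 0 0 0;4 -0.15 0 0 0;4 -0.15 0 0 0;4 0 0 0 0"

```text
time: 27.58
tcp_pos: [0.5473, -0.1091, 0.0718]
orientation: [0.0, 0.714, 0.701, 0.0]
ft_force: [0.7, 1.0, -4.5]
width: 0.0515
```

>>> apply_moves:
  increments: "4 -0.15 0 0 0;4 -0.15 0 0 0;4 -0.15 0 0 0;4 -0.15 0 0 0;4 0 0 0 0"

```text
time: 28.2
tcp_pos: [0.5472, -0.1151, 0.0718]
orientation: [0.0, 0.714, 0.701, 0.0]
ft_force: [-0.8, 0.8, -4.6]
width: 0.0514
```

>>> apply_moves:
  increments: "4 -0.15 0 0 0;4 -0.15 0 0 0;4 -0.15 0 0 0;4 -0.15 0 0 0;4 0 0 0 0"

```text
time: 28.82
tcp_pos: [0.547, -0.1211, 0.0718]
orientation: [0.0, 0.714, 0.701, -0.0]
ft_force: [-0.2, -0.2, -3.5]
width: 0.0517
```

>>> apply_moves:
  increments: "4 -0.15 0 0 0;4 -0.15 0 0 0;4 -0.15 0 0 0;4 -0.15 0 0 0;4 0 0 0 0"

```text
time: 29.45
tcp_pos: [0.5469, -0.127, 0.0718]
orientation: [0.0, 0.713, 0.701, -0.0]
ft_force: [-0.3, -0.3, -5.0]
width: 0.0515
```

>>> apply_moves:
  increments: "4 -0.1 0 0 0;4 -0.1 0 0 0;4 -0.1 0 0 0;4 -0.1 0 0 0;4 0 0 0 0"

```text
time: 30.08
tcp_pos: [0.5468, -0.131, 0.0718]
orientation: [0.0, 0.713, 0.701, -0.0]
ft_force: [0.2, -0.3, -3.9]
width: 0.0515
```

>>> apply_moves:
  increments: "4 -0.1 0 0 0;4 -0.1 0 0 0;4 -0.1 0 0 0;4 0 0 0 0"

```text
time: 30.58
tcp_pos: [0.5468, -0.134, 0.0718]
orientation: [0.0, 0.713, 0.701, -0.0]
ft_force: [-0.8, 0.1, -3.8]
width: 0.0514
```

>>> apply_moves:
  increments: "4 -0.1 0 0 0;4 -0.1 0 0 0;4 0 0 0 0"

```text
time: 30.95
tcp_pos: [0.5468, -0.1346, 0.0718]
orientation: [-0.001, 0.714, 0.7, 0.001]
ft_force: [1.1, 5.4, -3.2]
width: 0.0509
```

>>> apply_moves:
  increments: "4 -0.1 0 0 0;4 -0.1 0 0 0;4 0 0 0 0"

```text
time: 31.32
tcp_pos: [0.5467, -0.136, 0.0718]
orientation: [-0.001, 0.714, 0.7, 0.001]
ft_force: [1.4, 6.9, -3.2]
width: 0.0513
```

>>> apply_moves:
  increments: "4 -0.1 0 0 0;4 -0.1 0 0 0;4 0 0 0 0"

```text
time: 31.7
tcp_pos: [0.5467, -0.138, 0.0718]
orientation: [-0.001, 0.714, 0.7, 0.001]
ft_force: [1.6, 6.6, -3.2]
width: 0.0515
```

>>> apply_moves:
  increments: "4 -0.1 0 0 0;4 -0.1 0 0 0;4 0 0 0 0"

```text
time: 32.08
tcp_pos: [0.5466, -0.14, 0.0718]
orientation: [-0.001, 0.714, 0.7, 0.001]
ft_force: [0.6, 6.7, -2.5]
width: 0.0516
```

>>> apply_moves:
  increments: "4 -0.1 0 0 0;4 0 0 0 0"

```text
time: 32.33
tcp_pos: [0.5467, -0.141, 0.0718]
orientation: [-0.001, 0.714, 0.7, 0.001]
ft_force: [1.5, 6.8, -2.8]
width: 0.0516
```

>>> apply_moves:
  increments: "4 -0.1 0 0 0;4 0 0 0 0"

```text
time: 32.58
tcp_pos: [0.5466, -0.1417, 0.0718]
orientation: [-0.001, 0.714, 0.7, 0.001]
ft_force: [1.1, 9.0, -2.2]
width: 0.0515
```

>>> apply_moves:
  increments: "4 -0.1 0 0 0;4 0 0 0 0"

```text
time: 32.83
tcp_pos: [0.5466, -0.1416, 0.0718]
orientation: [-0.002, 0.714, 0.7, 0.002]
ft_force: [2.1, 10.8, -1.6]
width: 0.0515
```

>>> apply_moves:
  increments: "4 -0.1 0 0 0;4 0 0 0 0"

```text
time: 33.08
tcp_pos: [0.5467, -0.1416, 0.0719]
orientation: [-0.002, 0.714, 0.7, 0.002]
ft_force: [1.8, 13.1, -1.1]
width: 0.0515
```

>>> apply_moves:
  increments: "4 -0.1 0 0 0;4 0 0 0 0"

```text
time: 33.33
tcp_pos: [0.5467, -0.1416, 0.0719]
orientation: [-0.003, 0.714, 0.7, 0.003]
ft_force: [2.0, 17.3, -0.2]
width: 0.0516
```

>>> apply_moves:
  increments: "4 0 0 0 0;4 0 0 0 0"

```text
time: 33.58
tcp_pos: [0.5467, -0.1416, 0.0719]
orientation: [-0.003, 0.714, 0.7, 0.003]
ft_force: [3.4, 16.7, -1.0]
width: 0.0514
```

>>> apply_moves:
  increments: "4 0 0 0 0;4 0 0 0 0"

```text
time: 33.83
tcp_pos: [0.5467, -0.1416, 0.0719]
orientation: [-0.003, 0.714, 0.7, 0.003]
ft_force: [2.3, 17.3, -1.3]
width: 0.0515
```

>>> apply_moves:
  increments: "4 0 0 0 0;4 0 0 0 0;4 0 0 0 0;4 0 0 0 0"

```text
time: 34.33
tcp_pos: [0.5467, -0.1416, 0.0719]
orientation: [-0.003, 0.714, 0.7, 0.003]
ft_force: [2.1, 17.1, -1.0]
width: 0.0515
```

>>> apply_moves:
  increments: "4 0 0 0 0;4 0 0 0 0;4 0 0 0 0;4 0 0 0 0"

```text
time: 34.83
tcp_pos: [0.5467, -0.1416, 0.0719]
orientation: [-0.003, 0.714, 0.7, 0.003]
ft_force: [2.6, 16.4, -1.5]
width: 0.0515
```

>>> apply_moves:
  increments: "4 0.2 0 0 0;4 0.2 0 0 0;4 0 0 0 0"

```text
time: 35.2
tcp_pos: [0.5466, -0.1418, 0.0718]
orientation: [-0.001, 0.714, 0.701, 0.001]
ft_force: [1.1, 5.3, -3.8]
width: 0.0517
```

>>> apply_moves:
  increments: "7.5 0.1 0 0 0;7.5 0 0 0 0;7.5 0 0 0 0;7.5 0 0 0 0"

```text
time: 35.7
tcp_pos: [0.5468, -0.1423, 0.0721]
orientation: [0.0, 0.714, 0.701, 0.0]
ft_force: [0.6, -0.8, -0.2]
width: 0.0749
```

```bash
python3 - <<'E'
from h import *
go([.547,-.142,.2],-1)
E
```

```text
tcp mm [ 546.8 -142.3   72.1] toolY deg -1.04 tilt deg [ 0.03 -0.03] F [ 0.6 -0.8 -0.2] T [0.   0.03 0.02] w 74.9 t 35.70 j6 -0.31
shift cm [  0.03   0.02 -12.79]
turn rad -0.001
```

Clear of contact; straight up and away toward +y.

>>> apply_moves:
  increments: "7.5 0 0 -1 0;7.5 0 0 -3 0;7.5 0 0 -5 0;7.5 0 0 -5 0;7.5 6 0 0 0;7.5 6 0 0 0;7.5 6 0 0 0;7.5 6 0 0 0"

```text
time: 36.7
tcp_pos: [0.551, 0.0998, 0.2128]
orientation: [0.001, 0.714, 0.701, 0.001]
ft_force: [0.5, -0.2, -0.5]
width: 0.075
```

>>> apply_moves:
  increments: "7.5 6 0 0 0;7.5 6 0 0 0;7.5 0 0 0 0"

```text
time: 37.08
tcp_pos: [0.553, 0.2225, 0.2124]
orientation: [-0.0, 0.711, 0.703, 0.001]
ft_force: [0.5, -0.4, -1.0]
width: 0.0752
```

```bash
python3 - <<'E'
from h import *
go([.547,-.142,.2],-1)
t=avg("top",6,"t20");s=avg("side",6,"s20")
cv2.imwrite("pics/m20s.png",s["img"]);cv2.imwrite("pics/m20t.png",t["img"])
a=cv2.resize(t["img"][165:210,265:325],(600,450),interpolation=cv2.INTER_CUBIC);cv2.imwrite("pics/m20z.png",a)
P=cloud(t);np.set_printoptions(linewidth=250,precision=0,suppress=True)
print(P[176:202,276:306,2]*1000)
# sleeve/pulley boundary in y
B=P[183:194,282:290].reshape(-1,3);B=B[B[:,2]>.13]
A=np.c_[B[:,:2]-B[:,:2].mean(0),np.ones(len(B))];c=np.linalg.lstsq(A,B[:,2],rcond=None)[0]
np.set_printoptions(precision=3);print("boss top",c[2],np.degrees(c[:2]))
for u in (278.5,279.5,287.5,288.5,292.5,293.5): print(u,onz(t,u,188,.146)[1])
E
```

```text
tcp mm [553.  222.5 212.4] toolY deg -0.70 tilt deg [0.06 0.11] F [ 0.5 -0.4 -1. ] T [ 0.02 -0.03  0.03] w 75.2 t 37.08 j6 0.32
shift cm [-36.46  -0.15   1.17]
turn rad 0.005
[[  3.  -0.   2.  -0.   1.   2.  -1.   2.  -1.   1.   1.  -0.   1.  -1.   2.   1.  -0.   1.  -0.  15.  19.  15.  16.  22.  24.  23.  22.  17.  16.  15.]
 [  1.   3.  -2.   2.  -1.  -0.  -0.   2.   2.  -0.  -1.   1.   3.  -0.   2.  -1.  -0.   0.   0.  16.  18.  18.  16.  18.  23.  22.  16.  16.  17.  15.]
 [  1.   1.  -1.   2.  -1.  -0.   1.  -2.   0.  -2.  -3.  -1.  -1.  -0.  -1.   0.  -2. 135.  -1.  16.  16. 134.  14.  15.  15.  14.  16.  19.  17.  16.]
 [  0.   3.   1.   2.   0.  -2.  -1.   2.   0.   1.  -1.  -0.   3.   1.  -1.   1.  -1. 134. 140.  14. 133. 139.  15.  18.  15.  14.  16.  17.  16.  28.]
 [ -1.   2.   1.  -1.   2.  -1.   0.  -2. 140. 139. 139. 138. 139. 140. 141. 138. 139. 140. 146. 131. 134. 146. 144. 129. 130. 129. 130. 130. 132. 135.]
 [  0.  -2.   0.  -0.   0.   0.  -0. 111. 143. 143. 146. 142. 143. 143. 144. 142. 144. 143. 148. 139. 138. 148. 148. 137. 138. 138. 137. 137. 136. 138.]
 [  2. 
[... 2562 characters left out ...]
  14.  15.  17.  16.  15.  24.]
 [ -1.  -0.  -1.  -1.   1.   1.   4.   0.  -1.   0.  -1.   1.   2.   2.  -2.   1.   0.  -1.  -2.   8.  18.  17.  17.  18.  19.  16.  14.  17.  17.  23.]
 [  0.  -0.   1.  -0.   3.  -1.   0.  -0.   2.  -1.   0.  -1.  -1.  -1.  -1.   2.   0.   1.   1.   8.  18.  18.  16.  17.  15.  17.  16.  16.  14.  19.]
 [  0.   1.  -0.  -1.   2.   0.   1.  -0.   0.  -1.  -1.  -1.  -1.   1.  -1.  -1.   2.   2.  -1.   9.  17.  17.  17.  16.  18.  16.  17.  16.  15.  24.]]
boss top 0.14274851060596064 [ -3.911 -22.344]
278.5 -0.10925254214329497
279.5 -0.11254135443725771
287.5 -0.13884342695356067
288.5 -0.14213013316342993
292.5 -0.15527461940795576
293.5 -0.15856015644514374
```

View pics/m20z.png

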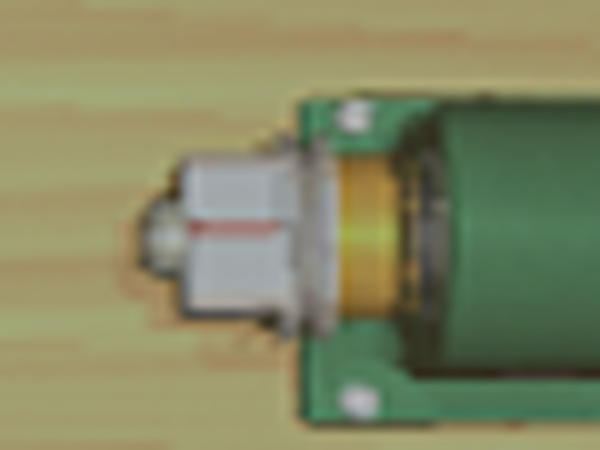

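View pics/m20s.png

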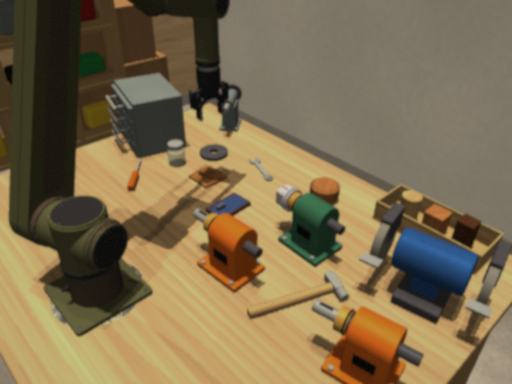

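```bash
python3 - <<'E'
from cell import r
print(r.hand_in()); print(r.state()["time"])
E
```

```text
the job is handed in; nothing more can be done
None
the job is handed in; nothing more can be done
```

The narrow brass key is in the spindle slot and the pulley is fully home over it, let go and standing on its own. I handed the job in at about 37 s of the 72 s allowed.

**Key:** It took three tries to grip, because the fingertips sit about 24 mm above the TCP the robot reports. On the second try the fingers closed on top of the key with about 6 N, and the third held. I felt for the slot with at most about 10 N of push. After release the depth image put the key's top at 138–139 mm; a seated key should show 138 mm.

**Pulley:** It slid on flange first with almost no resistance and needed no turning beyond lining it up.
- **Sleeve:** it was met about 7 mm out and moved back at about 7 N until it stopped.
- **Hold:** the push read 16.4–17.3 N for 1.5 s, and that was the highest push on the pulley.

**Last checks:** The gripper was opened and withdrawn, with no contact force. The top image put the boss end at y ≈ -0.126 m, which is where it should be when fully home. The sleeve was back, and nothing else appeared moved.

**Less certain:** The slot's tilt came out between about -2 and +3 degrees from different measurements, all within the play of the fit. The finger opening read 6 mm on the 8 mm key, which I could not explain. Once the pulley is on, the key under it can't be seen. That it is still there rests on the earlier picture and the smooth slide.

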